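Change over the mount at the specimen dispenser

ROBOT

A 6-joint arm with a two-finger parallel gripper is mounted at the origin on the work surface. World frame = base frame: x ahead of the robot, y to its left, z up, the work surface at z = 0. Lengths are in m, angles in rad, forces in N, time in s.
With the tool pointing down it reaches from about 0.35 to 0.725 m from the base axis. Payload 6 kg.
Tool frame: the origin (TCP) lies between the finger pads; the fingertips stand 8 mm ahead of it and the grasp point (between the pads) lies 11 mm behind it; z points along the fingers, x is the direction in which the jaws open and shut, and the axes are right-handed (so a half turn about z gives the same grasp; the last joint's range is limited). The gripper opens to 85 mm and grips with 20 to 120 N. Pads are 22 mm wide; open, the fingers measure 114 mm over their backs; the gripper's body (76 mm by 85 mm) begins 54 mm behind the grasp point. The pads swing forward as they close: fully open they stand 13 mm farther back than shut.
Start: joints at [1.656, 0.04, 0.085, 0, -1.615, -0.334], TCP at [0.148, 0.582, 0.239] pointing down, gripper open.
Joint ranges: [-2.56, 2.56], [-1.29, 2.01], [-1.08, 1.49], [-3.29, 1.98], [-2.81, -0.18], [-2.99, 2.99]. Speed limits (rad/s): [2.57, 2.57, 3.01, 3.14, 3.14, 3.14].

INTERFACE

Orientations are given as a unit quaternion [w, x, y, z].
In Python, from bench import arm gives the robot as it stands.
- The arm moves only by the tool step_arm, never from a script. Its argument "targets" is one flat list of numbers, 5 for each row, row after row: the closure, from 0 (fully open) to 1 (shut), then the shift along the tool's x, y, z in mm, then the turn about the tool's z in degrees. In form: [fingers, x, y, z, spin, fingers, x, y, z, spin, ...]. A call has exactly 10 rows; each row is the pose to reach, as a shift and turn from the pose commanded when the call began, along the tool's axes at that moment; what a row does not reach only later rows make up. A row lasts 1/8 s, in which the tool goes at most 62.5 mm and 10.7 degrees, less where a joint would pass 70% of its speed; a pose out of reach is approached as far as the arm can. A call with a gripper value outside its range is refused whole. The fingers move at their own pace and stop on an object; "newtons" is the grip in N (left out, the last holds). Time passes only in rows, so rows that repeat a pose let the fingers close, or fill a call up. It gives the time, the measured TCP pose, the force and the opening at its end, in the units of the state.
- arm.observe(): the state, without advancing time (a new reading comes with each control period).
- arm.grab_frame(name): name is "scene" or "side" or "wrist"; returns a dict with "color" (384x512x3 uint8, blue, green, red), "K" (3x3 intrinsics, pixels), "camera_from_world" (4x4, takes a point from world to camera coordinates); the wrist camera has in their place "T_tool_cam" (4x4, takes a point from camera to tool coordinates, whose origin is the TCP and whose axes are the tool frame's). Camera axes: x right, y down, z forward; pixel columns grow to the right and rows downward; lengths in m; the calibration is good to about 2 mm. A picture is of the moment at which its call begins: read the wrist's pose just before it. There is no depth.
- arm.job_done(): hands the job in, once; it reports no verdict.
The state is a dict: "clock": time; "joint_pos": joint angles; "joint_velocities": joint speeds; "joint_efforts": joint torques, N m; "tool_pos": TCP position; "ee_rot": TCP orientation; "wrist_force": force on the tool from outside, world axes, zero at the start; "ft_torque": the same for the moment, N m; "finger_gap": opening from 0.0 (shut) to 1.0 (fully open).
Only numpy, scipy, OpenCV 4.12 (cv2) and the standard library are available. Lean on these libraries where they do the work, as an engineer would, in place of code of your own. Each camera call takes 0.05 s, during which the arm holds its last target.

TASK

The blue-capped mount standing at the stop of the specimen dispenser has been examined: take it off and set it down, not drop it, cap up in a free spot of the aluminium tray with the other blue ones. Then take the push bar and with it push the lowest white-capped mount out from under the stack, right along the run-out until it touches the yellow stop; draw the bar back out so that the rest of the stack drops down onto the deck. Finally lay the bar flat on the open bench, leaving the bottle, the jar, the objective, the slide case and the mounts in the tray where they stand.

Things in the scene. Friction and masses are not known exactly. Their poses are not given: they have to be found in the camera images.
- dispenser: gravity-fed specimen dispenser, fixed to the bench. Origin on the bench under the middle of its column; y points along the run-out to the stop (the way mounts are pushed out), x across, z up. Grey base 66 mm wide (x), y = -28 to +108 mm, flat deck 25 mm above the bench. Run-out rails 4 mm high over the deck, inner faces x = +-21.4, outer +-25.4 mm, from the column to the stop
- column_top (a point): middle of the column's open top, 119 mm above the bench. The column: clear plates with outer faces at x = +-27.3 mm, y = -23 to +23 mm, and inside them four upright 8 mm steel guide rods at x = +-17, y = +-18.6 mm. The two front rods end 23 mm above the deck, so just one mount slides out underneath
- rear_gap (a point): middle of the 26 mm wide gap between the two rear guide rods, 10 mm above the deck (half the height of the lowest mount), 18.6 mm behind the column's middle. The rear rods stand on the deck, the gap is open over the full height: the push bar goes in here along the dispenser's +y. Mounts cannot pass it
- column (a point): point on the deck in the middle of the column (25 mm above the bench): the place of the lowest mount's underside
- stop (a point): point on the deck at the inner face of the yellow stop (a bar 6 mm high and 6 mm thick across the end of the run-out), 100 mm along y from the column's middle. A mount touching the stop has its centre 80 mm from the column's middle; this is the pick-up place
- white_1: resin mount, upright cylinder 40 mm in diameter and 20 mm high, 50 g (give or take a third), dark red below and a white cap (top 6 mm); the lowest one of the stack in the column, standing on the deck. Origin at the centre of its underside, z up through the cap
- white_2: resin mount, upright cylinder 40 mm in diameter and 20 mm high, 50 g (give or take a third), dark red below and a white cap (top 6 mm); second from below in the stack; origin as for white_1
- white_3: resin mount, upright cylinder 40 mm in diameter and 20 mm high, 50 g (give or take a third), dark red below and a white cap (top 6 mm); third from below; origin as for white_1
- white_4: resin mount, upright cylinder 40 mm in diameter and 20 mm high, 50 g (give or take a third), dark red below and a white cap (top 6 mm); top one of the stack; origin as for white_1
- blue_old: resin mount, upright cylinder 40 mm in diameter and 20 mm high, 50 g (give or take a third), dark red below and a blue cap (top 6 mm); the examined mount, standing on the run-out at the stop. Origin at the centre of its underside, z up through the cap
- tray: shallow open aluminium tray for examined mounts, fixed to the bench, outside 200 x 130 x 12 mm (x, y, z), walls 4 mm; origin under its centre on the bench; the grey lining on which mounts stand is 5 mm above the bench
- blue_a: resin mount, upright cylinder 40 mm in diameter and 20 mm high, 50 g (give or take a third), dark red below and a blue cap (top 6 mm); already in the tray, loose; origin at the centre of its underside
- blue_b: resin mount, upright cylinder 40 mm in diameter and 20 mm high, 50 g (give or take a third), dark red below and a blue cap (top 6 mm); already in the tray, loose; origin at the centre of its underside
- push_bar: push bar, 100 g, 190 mm long, lying flat on the bench: aluminium blade 14 x 14 mm, orange handle 20 mm wide, 24 mm high, undersides flush. x runs along it to the blade's tip, z up. Origin on the underside in the handle, 140 mm behind the tip; handle x = -50 to +25 mm, bare blade +25 to +140 mm. Gripped at the origin, the gripper stays behind the column when the tip pushes a mount to the stop
- bar_tip (a point): middle of the push bar's front end face, 140 mm ahead of push_bar's origin and 7 mm above its underside
- suspension: bystander: white bottle with a red cap, 52 mm in diameter, 120 mm high, loose; origin under its centre
- objective: bystander: spare microscope objective standing on end, chrome with a yellow band, 31 mm in diameter, 56 mm high, loose, fragile; origin under its centre
- jar: bystander: squat green jar with a black lid, 44 mm in diameter, 45 mm high, loose, standing near the push bar's handle; origin under its centre
- slide_case: bystander: dark wooden slide case 40 x 90 x 22 mm (x, y, z), loose; origin under its centre
Not all that is in view belongs to the job. What is shaped like the blue_old but green is not meant.

How it is judged:
By the outcome, as a careful person would: the job done as asked, in the order asked, and still so for the second after the job is handed in, with the robot touching nothing.
It also fails if it takes over 72 s, if anything falls off the work surface, if the arm or the gripper's body presses on something with over 40 N, if the wrist force passes 120 N, or if a joint passes its speed limit or range.

## Working session

There is one attempt and no reset: what is moved stays moved. The work goes in short steps, Python scripts to look and compute and a tool call to move; the robot and the scene stay as the last step left them, time stands still between calls to the robot, and variables do not carry over. Pictures are saved under pics/ and viewed, and the job is handed in when it is done.

Besides the shell and the picture viewer there is one more tool, called after ">>>" as name(argument=value, ...) on one line, values as JSON. step_arm: Moves the arm, as the interface text tells. Its arguments: {"type":"object","properties":{"targets":{"type":"array"},"newtons":{"type":"number"}},"required":["targets"]}

```bash
mkdir -p pics; ls; cat > h.py <<'E'
import numpy as np, cv2
from scipy.spatial.transform import Rotation as R
from bench import arm
def tool():
    s=arm.observe(); q=s['ee_rot']; T=np.eye(4); T[:3,:3]=R.from_quat([q[1],q[2],q[3],q[0]]).as_matrix(); T[:3,3]=s['tool_pos']; return s,T
def grab(n):
    s,T=tool(); f=arm.grab_frame(n)
    wfc = T@f['T_tool_cam'] if n=='wrist' else np.linalg.inv(f['camera_from_world'])
    return f['color'],f['K'],wfc
def ray(K,W,u,v,z):
    d=W[:3,:3]@np.linalg.solve(K,[u,v,1.]); o=W[:3,3]; return o+d*(z-o[2])/d[2]
def proj(K,W,p):
    c=np.linalg.inv(W)@np.append(p,1); q=K@c[:3]; return q[:2]/q[2]
E
python3 - <<'E'
from h import *
np.set_printoptions(precision=4,suppress=True)
s,T=tool(); print(s['clock'],s['tool_pos'],s['ee_rot'],s['joint_pos']);print(T)
for n in ['scene','side','wrist']:
    c,K,W=grab(n); cv2.imwrite(f'pics/{n}0.png',c); np.savez(f'{n}0.npz',c=c,K=K,W=W); print(n,K,W)
E
```

```text
pics
0.0 [0.1476 0.5812 0.2383] [-0.0007 -0.6139  0.7894 -0.0006] [ 1.6557  0.0408  0.0838 -0.0005 -1.6155 -0.3337]
[[-0.2462 -0.9692 -0.0003  0.1476]
 [-0.9692  0.2462 -0.0017  0.5812]
 [ 0.0018 -0.0001 -1.      0.2383]
 [ 0.      0.      0.      1.    ]]
scene [[407.0794   0.     252.3874]
 [  0.     407.0794 194.4422]
 [  0.       0.       1.    ]] [[ 0.5707  0.5802 -0.5811  1.1443]
 [ 0.8211 -0.4079  0.3992 -0.3999]
 [-0.0054 -0.705  -0.7092  0.8471]
 [ 0.      0.      0.      1.    ]]
side [[402.8859   0.     252.7577]
 [  0.     402.8859 193.6863]
 [  0.       0.       1.    ]] [[-0.9411 -0.2268  0.2509  0.2464]
 [-0.338   0.6042 -0.7216  0.8203]
 [ 0.012  -0.7639 -0.6452  0.7885]
 [ 0.      0.      0.      1.    ]]
wrist [[279.0777   0.     257.5314]
 [  0.     279.0777 190.0163]
 [  0.       0.       1.    ]] [[-0.2456 -0.9294 -0.2755  0.2174]
 [-0.9694  0.2362  0.0673  0.5641]
 [ 0.0025  0.2836 -0.9589  0.3731]
 [ 0.      0.      0.      1.    ]]
```

View pics/scene0.png

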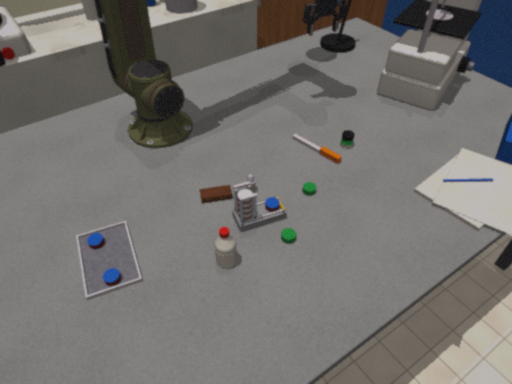

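View pics/side0.png

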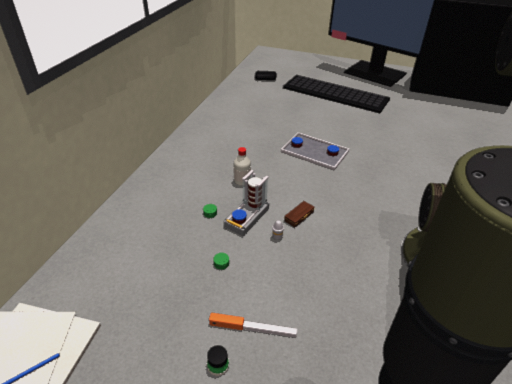

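View pics/wrist0.png

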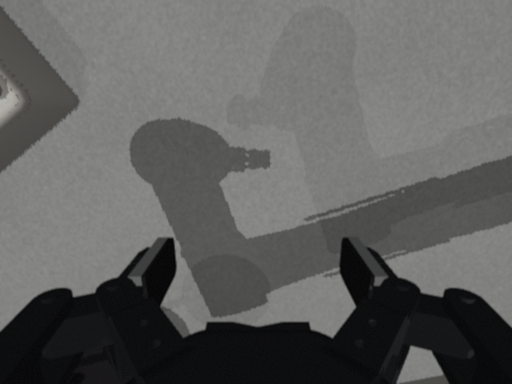

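Candidates for blue_old: blue cap at the stop (scene 272,203 / side 239,215), tray blues (scene 95,240; 112,276), and green look-alikes (scene 309,188; 288,235). By the description it's the one on the run-out. Next, a close crop.

```bash
python3 - <<'E'
from h import *
np.set_printoptions(precision=4,suppress=True)
a=np.load('scene0.npz');b=np.load('side0.npz')
i1=cv2.resize(a['c'][165:275,190:320],None,fx=6,fy=6,interpolation=cv2.INTER_CUBIC)[:600,:780]
i2=cv2.resize(b['c'][140:250,195:325],None,fx=6,fy=6,interpolation=cv2.INTER_CUBIC)[:600,:780]
cv2.imwrite('pics/c1.png',i1);cv2.imwrite('pics/c2.png',i2)
def blobs(n,d,cond,z,mn=15):
    h=cv2.cvtColor(d['c'],cv2.COLOR_BGR2HSV).astype(int); H,S,V=h[...,0],h[...,1],h[...,2]
    m=cond(H,S,V).astype(np.uint8)
    k,l,st,ce=cv2.connectedComponentsWithStats(m)
    for j in range(1,k):
        if st[j,4]>=mn: print(n,st[j],ce[j],ray(d['K'],d['W'],*ce[j],z)[:2])
for nm,d in (('scene',a),('side',b)):
    print('blue'); blobs(nm,d,lambda H,S,V:(H>105)&(H<130)&(S>150)&(V>60),0.022)
    print('green'); blobs(nm,d,lambda H,S,V:(H>45)&(H<80)&(S>120)&(V>50),0.017)
    print('orange'); blobs(nm,d,lambda H,S,V:(H>5)&(H<16)&(S>180)&(V>120),0.018)
    print('red'); blobs(nm,d,lambda H,S,V:((H<4)|(H>176))&(S>180)&(V>100),0.115)
    print('yellow'); blobs(nm,d,lambda H,S,V:(H>17)&(H<32)&(S>120)&(V>100),0.031,4)
E
```

```text
blue
scene [147   0   7   5  33] [150.1818   1.9091] [-1.0568  0.4507]
scene [383   0  31  35 538] [395.0632  15.0874] [-0.1675  1.3859]
scene [ 467    0   45   87 2874] [493.1802  40.3796] [0.2868 1.5247]
scene [497 117  15  46 388] [506.2448 144.7113] [0.7543 0.8661]
scene [445 180  22   1  22] [455.5 180. ] [0.7636 0.5892]
scene [266 198  13  10 108] [271.8148 202.6389] [0.5261 0.0906]
scene [ 88 233  15  13 144] [ 94.9722 238.9375] [ 0.3674 -0.3608]
scene [103 269  17  14 178] [110.8427 275.2135] [ 0.4972 -0.368 ]
green
scene [342 139  10   6  37] [346.3514 142.0541] [0.4424 0.4591]
scene [303 183  13  12 120] [309.1    188.2083] [0.5382 0.2174]
scene [282 228  14  15 163] [288.2761 235.0245] [0.641  0.0588]
orange
scene [321 147  20  12  82] [330.2683 152.9146] [0.4545 0.3768]
red
scene [220 228   9   8  57] [223.614  231.2632] [ 0.6052 -0.1115]
yellow
scene [280 203   5   7  17] [281.7059 206.2941] [0.5596 0.0992]
blue
side [292 137  11   7  57] [296.9123 140.2105] [ 0.4978 -0.3649]
side [328 145  11   7  62] [332.9032 148.2742] [ 0.3694 -0.3596]
side [233 210  13  10 115] [238.9652 214.5391] [0.5501 0.061 ]
side [  4 354  55  30 163] [ 31.2331 369.2454] [0.7676 0.6082]
green
side [204 204  13  14 135] [209.5185 210.1333] [0.6365 0.0682]
side [214 253  15  16 192] [220.9479 260.4375] [0.5336 0.2264]
side [208 360  20  13  89] [217.9438 368.2472] [0.4312 0.4803]
orange
side [210 313  34  13 267] [226.2921 319.2022] [0.4574 0.3748]
red
side [239 148   7   5  27] [241.8519 149.7407] [ 0.6072 -0.1121]
yellow
side [227 220  15   7  37] [233.7838 222.973 ] [0.5475 0.1055]
```

View pics/c1.png

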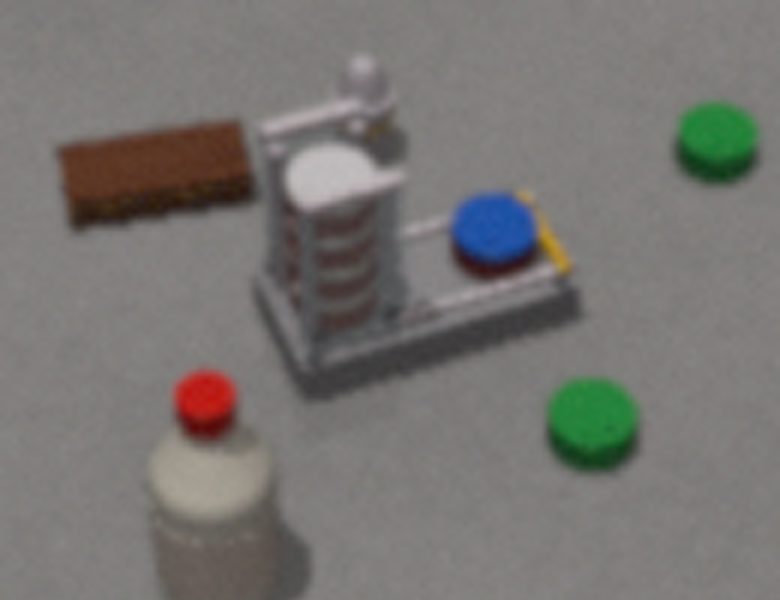

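View pics/c2.png

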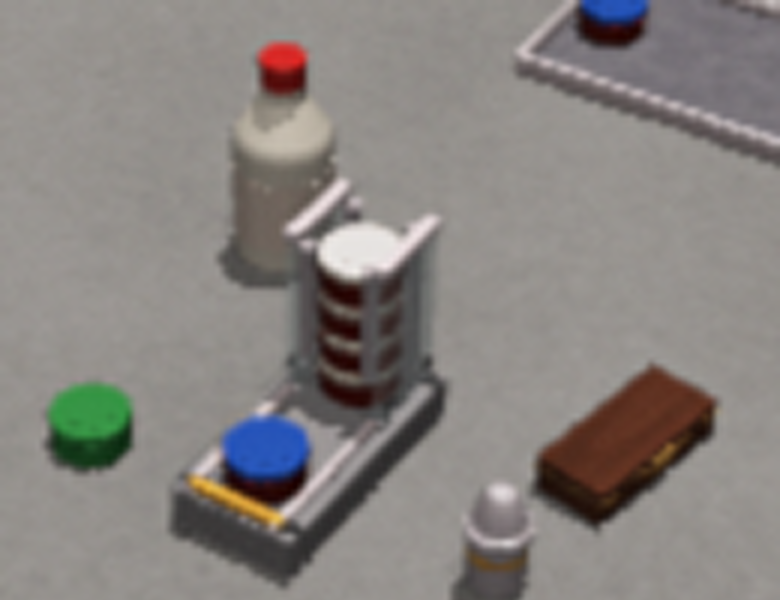

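The crops show the blue cap on the run-out against the yellow stop, with the white stack behind it, so it's confirmed as blue_old. Now rough positions by triangulation.

```bash
cat >> h.py <<'E'
def tri(obs):
    A=[];b=[]
    for K,W,u,v in obs:
        d=W[:3,:3]@np.linalg.solve(K,[u,v,1.]); d/=np.linalg.norm(d); P=np.eye(3)-np.outer(d,d); A.append(P); b.append(P@W[:3,3])
    A=np.vstack(A); b=np.hstack(b); x=np.linalg.lstsq(A,b,rcond=None)[0]; return x, np.linalg.norm(A@x-b)
E
python3 - <<'E'
from h import *
np.set_printoptions(precision=4,suppress=True)
a=np.load('scene0.npz');b=np.load('side0.npz')
def t(n,p,q):
    print(n,*tri([(a['K'],a['W'],*p),(b['K'],b['W'],*q)]))
s=lambda x,y:(190+(x+.5)/6-.5,165+(y+.5)/6-.5); e=lambda x,y:(195+(x+.5)/6-.5,140+(y+.5)/6-.5)
t('blue_old cap',(271.81,202.64),(238.97,214.54))
t('white4 top',s(330,178),e(357,252))
t('stopL?',s(525,195),e(283,522)); t('stop2',s(567,268),e(192,482))
t('redcap top',(223.6,231),(241.85,149.7))
t('obj top',s(362,70),e(500,492))
for n,p in (('case1',(240,122)),('case2',(250,175)),('case3',(60,148)),('case4',(72,200))): print(n,ray(a['K'],a['W'],*s(*p),.022))
for n,p in (('case1',(655,368)),('case2',(715,402)),('case3',(540,462)),('case4',(598,500))): print(n,ray(b['K'],b['W'],*e(*p),.022))
t('bar orange',(330.27,152.9),(226.3,319.2))
t('bar tip',(294,136.5),(296,331.5))
t('jar lid',(348,134),(217.5,354))
# tray crops
i1=cv2.resize(a['c'][210:305,65:150],None,fx=6,fy=6,interpolation=cv2.INTER_CUBIC)
i2=cv2.resize(a['c'][120:175,280:370],None,fx=8,fy=8,interpolation=cv2.INTER_CUBIC)
cv2.imwrite('pics/c3.png',i1);cv2.imwrite('pics/c4.png',i2)
E
```

```text
blue_old cap [0.5417 0.0794 0.0415] 0.0013935226869624291
white4 top [0.5253 0.0032 0.1039] 0.0028947607659754377
stopL? [0.5232 0.1105 0.0303] 0.0005776061185342991
stop2 [0.5708 0.0991 0.0289] 0.0003923229520997552
redcap top [ 0.6062 -0.1113  0.1163] 0.0010556305237830476
obj top [0.4315 0.0825 0.055 ] 0.0010419613066397807
case1 [0.3976 0.0324 0.022 ]
case2 [0.4311 0.0167 0.022 ]
case3 [ 0.3628 -0.0485  0.022 ]
case4 [ 0.3968 -0.0612  0.022 ]
case1 [ 0.3954 -0.0583  0.022 ]
case2 [ 0.3626 -0.0444  0.022 ]
case3 [0.4289 0.0245 0.022 ]
case4 [0.3972 0.0394 0.022 ]
bar orange [0.4565 0.3754 0.0198] 0.0008520983209934297
bar tip [0.3095 0.3454 0.0076] 0.0012138766109601703
jar lid [0.4369 0.4661 0.0434] 0.00013388858988195668
```

View pics/c3.png

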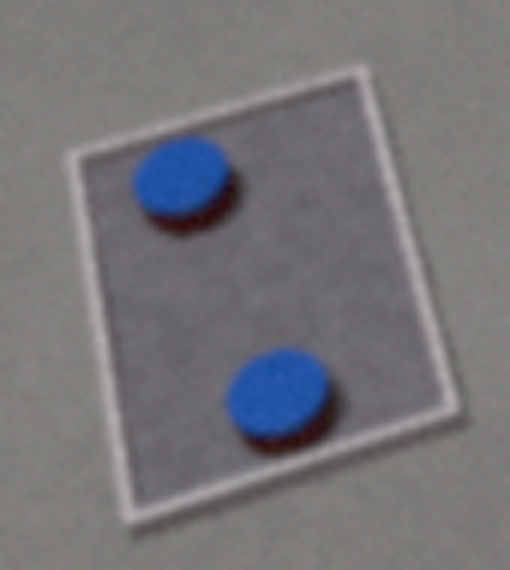

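View pics/c4.png

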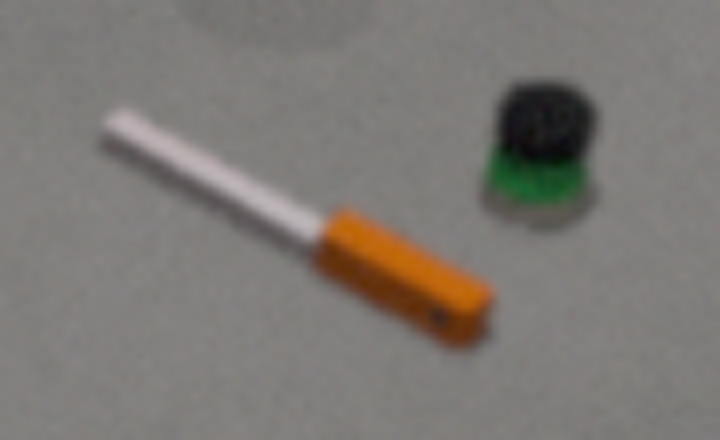

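Scene: blue_old at about (0.54, 0.08), dispenser y pointing about 12° off world y, bar handle at (0.457, 0.375) with its tip at (0.31, 0.345). Moving above the dispenser for a wrist view.

>>> step_arm(targets=[0.2,39,-50,0,9,0.2,78,-101,0,18,0.2,117,-151,0,27,0.2,156,-202,0,36,0.2,195,-252,0,45,0.2,234,-302,0,54,0.2,273,-353,0,63,0.2,312,-403,0,72,0.2,351,-454,0,81,0.2,389,-500,0,88], newtons=40)

```text
clock: 1.4
tool_pos: [0.5323, 0.0864, 0.2391]
ee_rot: [-0.0, 0.109, 0.994, 0.0]
wrist_force: [0.6, 0.7, 0.6]
finger_gap: 0.797
```

```bash
python3 - <<'E'
from h import *
np.set_printoptions(precision=4,suppress=True)
s,T=tool(); print(s['clock'],s['tool_pos'],s['joint_pos'],s['joint_velocities'],s['finger_gap']);print(T)
c,K,W=grab('wrist'); cv2.imwrite('pics/w1.png',c); np.savez('w1.npz',c=c,K=K,W=W)
E
```

```text
1.4 [0.5323 0.0864 0.2391] [ 0.5337 -0.1215 -0.0723 -0.0001 -1.62   -0.7519] [-1.0178  0.5641  0.4938  0.0014  0.0647  0.0559] 0.7965792419293802
[[-0.9763  0.2165 -0.      0.5323]
 [ 0.2165  0.9763  0.0001  0.0864]
 [ 0.0001  0.0001 -1.      0.2391]
 [ 0.      0.      0.      1.    ]]
```

View pics/w1.png

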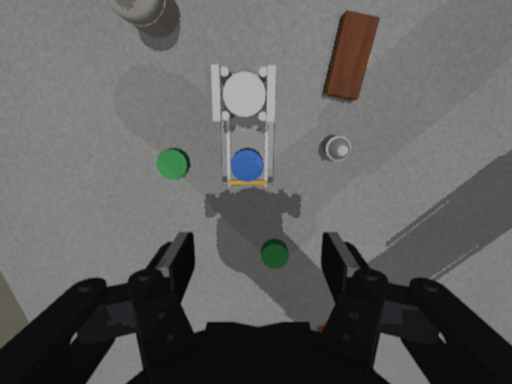

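The wrist view shows the stack (245,93), blue_old (247,165), the yellow stop (248,183), objective (337,148), slide case (350,55) and green decoys (172,163; 274,253). The arm was still moving, so I'll let it settle and measure.

```bash
python3 - <<'E'
from h import *
np.set_printoptions(precision=4,suppress=True)
for i in range(4): c,K,W=grab('wrist')
s,T=tool(); print(s['clock'],s['tool_pos'],s['joint_velocities'])
c,K,W=grab('wrist'); cv2.imwrite('pics/w2.png',c); np.savez('w2.npz',c=c,K=K,W=W,T=T)
h=cv2.cvtColor(c,cv2.COLOR_BGR2HSV).astype(int);H,S,V=h[...,0],h[...,1],h[...,2]
def bl(n,m,z,mn=20,rect=False):
    k,l,st,ce=cv2.connectedComponentsWithStats(m.astype(np.uint8))
    for j in range(1,k):
        if st[j,4]>=mn:
            print(n,st[j],ce[j],ray(K,W,*ce[j],z)[:2])
bl('blue',(H>105)&(H<130)&(S>150)&(V>60),0.045)
bl('yellow',(H>15)&(H<32)&(S>120)&(V>100),0.031)
bl('white',(S<30)&(V>185),0.105)
bl('green',(H>45)&(H<80)&(S>120)&(V>40),0.02)
x0,y0=195,50
i=cv2.resize(c[50:195,195:300],None,fx=4,fy=4,interpolation=cv2.INTER_CUBIC); cv2.imwrite('pics/w2c.png',i)
E
```

```text
1.65 [0.5313 0.0881 0.2389] [ 0.0349 -0.0193 -0.0034  0.0018 -0.0013  0.0006]
blue [230 148  31  31 769] [245.329  163.4902] [0.5435 0.0772]
yellow [226 179  40   5 150] [245.2933 181.34  ] [0.5498 0.1021]
green [156 148  31  29 726] [171.3526 161.8994] [0.6378 0.0596]
green [260 239  27  29 603] [272.8458 252.8226] [0.5363 0.2149]
```

View pics/w2c.png

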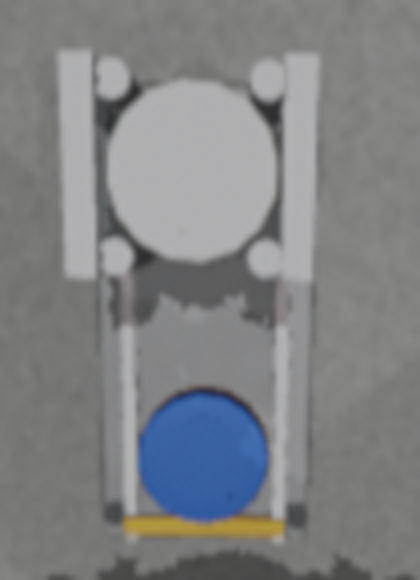

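```bash
python3 - <<'E'
from h import *
np.set_printoptions(precision=4,suppress=True)
d=np.load('w2.npz');K,W=d['K'],d['W']
p=lambda x,y,z:ray(K,W,195+(x+.5)/4-.5,50+(y+.5)/4-.5,z)[:2]
print('cap4',p(192,170,.105))
for z in (.115,.119): print([p(*q,z) for q in ((110,77),(270,80),(116,257),(266,258))])
pl=[p(*q,.119) for q in ((58,50),(320,55),(65,280),(312,280))]; print(pl,np.mean(pl,0), np.linalg.norm(pl[0]-pl[1]),np.linalg.norm(pl[0]-pl[2]))
def ang(a,b): v=b-a; return np.degrees(np.arctan2(v[0],v[1]))
print('plate yaw',ang(pl[0],pl[2]),ang(pl[1],pl[3]))
print('rail yaw',ang(p(130,330,.029),p(130,520,.029)),ang(p(282,330,.029),p(279,520,.029)))
y1,y2=p(125,527,.031),p(285,527,.031);print('stop',y1,y2,(y1+y2)/2,np.linalg.norm(y1-y2))
rl=(p(130,430,.029)+p(281,430,.029))/2; print('railmid',rl)
print('base corners',p(103,515,.025),p(305,515,.025))
print('tool yaw',np.degrees(np.arctan2(*d['T'][:2,1])))
E
```

```text
cap4 [0.5261 0.0017]
[array([ 0.5386, -0.0197]), array([ 0.5053, -0.0119]), array([0.5465, 0.0166]), array([0.5138, 0.0239])]
[array([ 0.5383, -0.0192]), array([ 0.5054, -0.0114]), array([0.546 , 0.0166]), array([0.5138, 0.0238])]
[array([ 0.5476, -0.0265]), array([ 0.4942, -0.014 ]), array([0.5583, 0.019 ]), array([0.5048, 0.0306])] [0.5262 0.0023] 0.05490835413612228 0.04675722615946369
plate yaw 13.1520292060861 13.466292959156151
rail yaw 14.005861665943677 12.722982978026748
stop [0.5739 0.0969] [0.5243 0.1077] [0.5491 0.1023] 0.05072661346122774
railmid [0.5422 0.0724]
base corners [0.5809 0.0929] [0.5174 0.1067]
tool yaw 12.275017919822362
```

Column axis at (0.526, 0.002), yaw 13°; blue_old at (0.5435, 0.0772), consistent with the stop. Descending over it, jaws across the run-out with the tips above the rails.

>>> step_arm(targets=[0.2,-14,-8,40,0.7,0.2,-14,-8,90,0.7,0.2,-14,-8,140,0.7,0.2,-14,-8,175,0.7,0.2,-14,-8,190,0.7,0.2,-14,-8,198,0.7,0.2,-14,-8,198,0.7,0.2,-14,-8,198,0.7,0.2,-14,-8,198,0.7,0.2,-14,-8,198,0.7])

```text
clock: 2.95
tool_pos: [0.5437, 0.0774, 0.0418]
ee_rot: [0.0, 0.113, 0.994, 0.0]
wrist_force: [-0.0, -0.2, 0.1]
finger_gap: 0.803
```

```bash
python3 - <<'E'
from h import *
np.set_printoptions(precision=4,suppress=True)
s,T=tool(); print(s['clock'],s['tool_pos'],s['wrist_force'],s['finger_gap'])
c,K,W=grab('wrist'); cv2.imwrite('pics/w3.png',c)
a,_,_=grab('side'); cv2.imwrite('pics/s3.png',cv2.resize(a[140:250,195:325],None,fx=5,fy=5,interpolation=cv2.INTER_CUBIC))
E
```

```text
2.95 [0.5437 0.0774 0.0418] [-0.011 -0.2    0.074] 0.8034228429874625
```

View pics/w3.png

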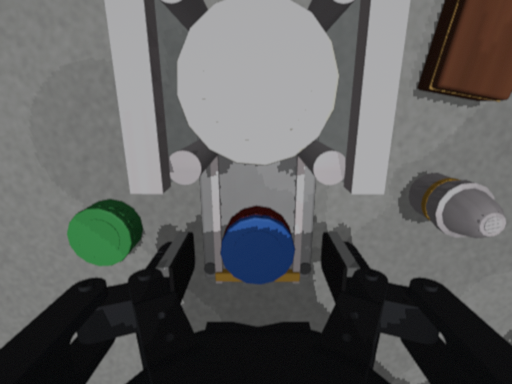

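View pics/s3.png

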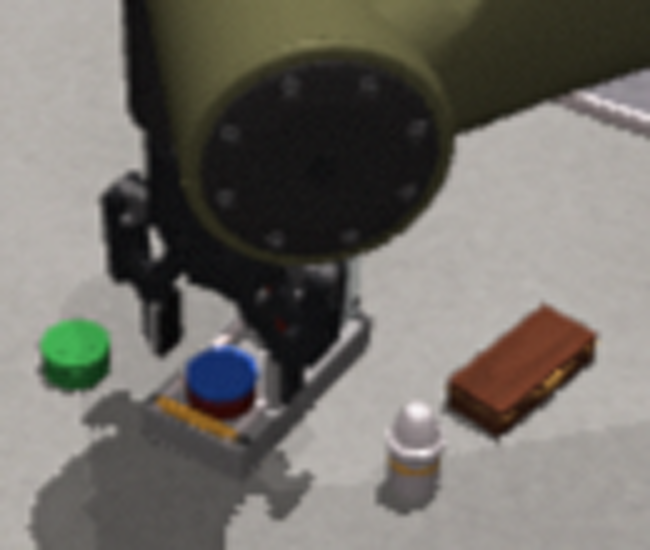

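Well centred between the jaws. Lower 2 mm and close, holding the pose.

>>> step_arm(targets=[0.2,0,0,2,0,0.4,0,0,2,0,0.6,0,0,2,0,0.8,0,0,2,0,0.8,0,0,2,0,0.8,0,0,2,0,0.8,0,0,-10,0,0.8,0,0,-25,0,0.8,0,0,-40,0,0.8,0,0,-40,0], newtons=40)

```text
clock: 4.3
tool_pos: [0.5444, 0.0778, 0.0835]
ee_rot: [0.002, 0.113, 0.994, 0.001]
wrist_force: [-0.8, 0.7, -0.9]
finger_gap: 0.45
```

```bash
python3 - <<'E'
from h import *
np.set_printoptions(precision=4,suppress=True)
s,T=tool(); print(s['clock'],s['tool_pos'],s['wrist_force'],s['finger_gap'])
c,K,W=grab('wrist'); cv2.imwrite('pics/w4.png',c)
a=np.load('scene0.npz')
s_=lambda x,y:(65+(x+.5)/6-.5,210+(y+.5)/6-.5)
P=[ray(a['K'],a['W'],*s_(*q),.012)[:2] for q in ((75,157),(362,72),(455,408),(130,517))]
print(P,np.mean(P,0),[np.linalg.norm(P[i]-P[i-1]) for i in range(4)])
E
```

```text
4.3 [0.5444 0.0778 0.0835] [-0.7784  0.6564 -0.937 ] 0.45013302809336264
[array([ 0.3204, -0.3954]), array([ 0.3462, -0.2727]), array([ 0.5368, -0.3116]), array([ 0.5106, -0.4353])] [ 0.4285 -0.3537] [np.float64(0.19436621248084102), np.float64(0.12532539641943016), np.float64(0.19456510988516973), np.float64(0.12644547026438857)]
```

View pics/w4.png

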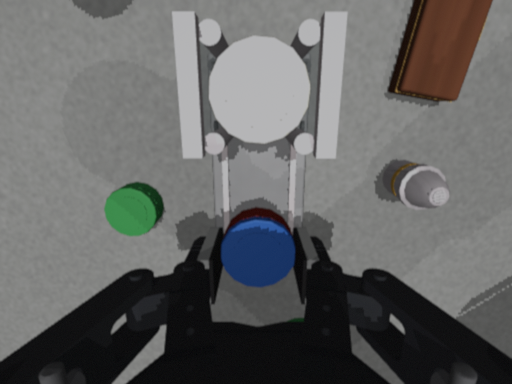

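blue_old is gripped (gap 0.45) and lifted, cap up. Tray centre is (0.4285, -0.354), yaw -11.8°. The free middle spot is at (0.434, -0.347), with the jaws turned across the tray. Raise, then carry over.

>>> step_arm(targets=[0.8,0,0,-45,0,0.8,0,0,-100,0,0.8,0,-10,-120,-9,0.8,2,-55,-120,-19,0.8,4,-110,-120,-29,0.8,5,-165,-120,-39,0.8,7,-220,-120,-49,0.8,8,-275,-120,-59,0.8,10,-330,-120,-69,0.8,11,-380,-120,-79])

```text
clock: 5.6
tool_pos: [0.4481, -0.2872, 0.2008]
ee_rot: [-0.0, -0.538, 0.843, 0.0]
wrist_force: [0.8, -0.2, -0.0]
finger_gap: 0.445
```

```bash
python3 - <<'E'
from h import *
np.set_printoptions(precision=4,suppress=True)
for i in range(3): grab('wrist')
s,T=tool(); print(s['clock'],s['tool_pos'],s['wrist_force'],s['finger_gap'],s['joint_velocities'])
c,K,W=grab('wrist'); cv2.imwrite('pics/w5.png',c); np.savez('w5.npz',c=c,K=K,W=W,T=T)
E
```

```text
5.75 [ 0.4478 -0.2874  0.2003] [-0.4223  0.7004 -1.4203] 0.44590577808669396 [ 0.0538 -0.0172 -0.0071 -0.009   0.0006 -0.074 ]
```

View pics/w5.png

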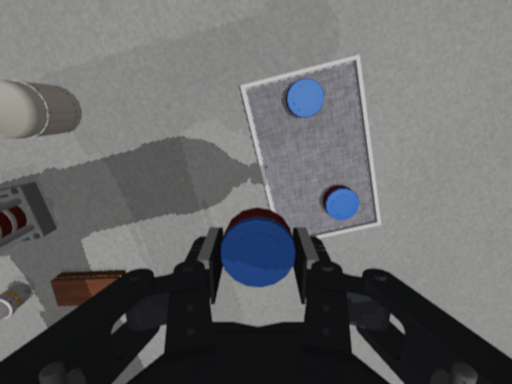

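```bash
python3 - <<'E'
from h import *
np.set_printoptions(precision=4,suppress=True)
d=np.load('w5.npz');K,W,T,c=d['K'],d['W'],d['T'],d['c']
h=cv2.cvtColor(c,cv2.COLOR_BGR2HSV).astype(int);H,S,V=h[...,0],h[...,1],h[...,2]
m=((H>105)&(H<130)&(S>120)&(V>60)).astype(np.uint8)
k,l,st,ce=cv2.connectedComponentsWithStats(m)
caps=[]
for j in range(1,k):
    if st[j,4]>300: q=ray(K,W,*ce[j],.025); print(st[j],ce[j],q); caps.append(q[:2])
C=[ray(K,W,*q,.012)[:2] for q in ((243,87),(359,57),(380,222))]
print(C); ctr=(C[0]+C[2])/2
# rectangle corners 0-1 short,1-2 long
x=(C[1]-C[2]);x/=np.linalg.norm(x); y=np.array([-x[1],x[0]])
print('ctr',ctr,'xaxis',x,np.degrees(np.arctan2(x[1],x[0])),np.linalg.norm(C[0]-C[1]),np.linalg.norm(C[1]-C[2]))
for q in caps: print('cap in tray',(q-ctr)@x,(q-ctr)@y)
print('tool x,y',T[:2,0],T[:2,1], np.degrees(np.arctan2(T[1,0],T[0,0])))
g=ctr+.006*x+.005*y; dl=g-T[:2,3]; print(g,'dtool',dl@T[:2,0],dl@T[:2,1])
E
```

```text
[ 286   78   38   39 1145] [304.7319  97.5223] [ 0.5002 -0.3675  0.025 ]
[325 188  34  32 848] [341.5802 203.4304] [ 0.3724 -0.3611  0.025 ]
[ 221  217   74   70 4043] [257.4375 251.6295] [ 0.3577 -0.2447  0.025 ]
[array([ 0.5385, -0.3131]), array([ 0.5127, -0.4371]), array([ 0.3228, -0.3977])]
ctr [ 0.4306 -0.3554] xaxis [ 0.9792 -0.2029] -11.705695604413766 0.12666538550021192 0.19399634660132187
cap in tray 0.07061161341469763 0.0022845385919301547
cap in tray -0.05587496319557459 -0.017428772046629456
cap in tray -0.0939328018492646 0.09364016422561895
tool x,y [-0.429  -0.9033] [-0.9033  0.429 ] -115.40390396855656
[ 0.4375 -0.3517] dtool 0.06252160506833915 -0.018270875764139386
```

>>> step_arm(targets=[0.8,30,-9,0,-7,0.8,62,-18,0,-13.7,0.8,62,-18,45,-13.7,0.8,62,-18,95,-13.7,0.8,62,-18,135,-13.7,0.8,62,-18,160,-13.7,0.8,62,-18,172,-13.7,0.8,62,-18,177,-13.7,0.8,62,-18,177,-13.7,0.8,62,-18,177,-13.7])

```text
clock: 7.05
tool_pos: [0.4396, -0.3497, 0.0256]
ee_rot: [0.0, -0.633, 0.774, -0.001]
wrist_force: [-0.9, 0.5, -0.6]
finger_gap: 0.451
```

```bash
python3 - <<'E'
from h import *
np.set_printoptions(precision=4,suppress=True)
s,T=tool(); print(s['clock'],s['tool_pos'],s['wrist_force'],s['finger_gap'],s['joint_velocities'])
c,K,W=grab('wrist'); cv2.imwrite('pics/w6.png',c)
a,_,_=grab('side'); cv2.imwrite('pics/s6.png',cv2.resize(a[110:190,265:375],None,fx=6,fy=6,interpolation=cv2.INTER_CUBIC))
E
```

```text
7.05 [ 0.4396 -0.3497  0.0256] [-0.8705  0.4929 -0.5888] 0.4512814849480727 [-0.0028 -0.0005 -0.0013 -0.0032  0.0014  0.0006]
```

View pics/w6.png

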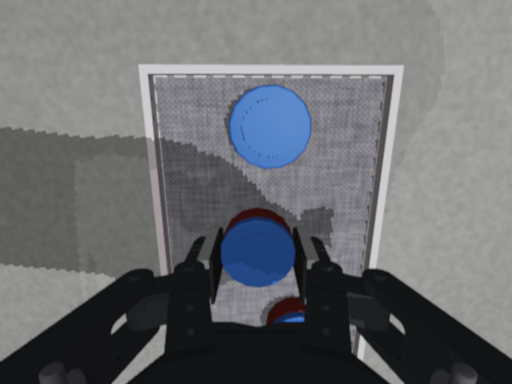

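View pics/s6.png

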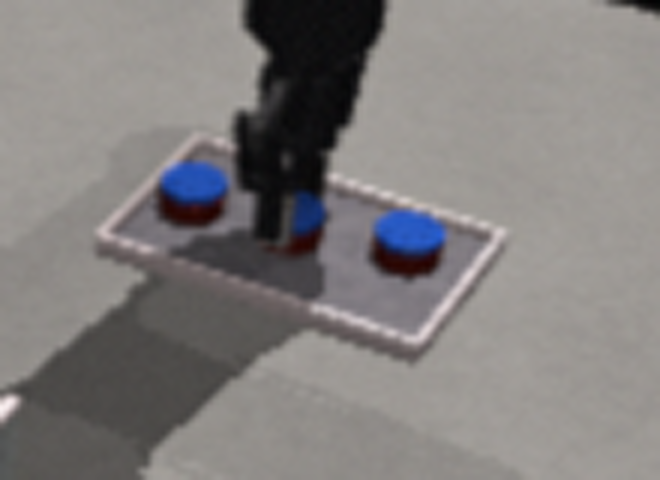

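Clear between the two others. Lower the last few mm slowly.

>>> step_arm(targets=[0.8,0,0,1,0,0.8,0,0,2,0,0.8,0,0,3,0,0.8,0,0,4,0,0.8,0,0,4.5,0,0.8,0,0,5,0,0.8,0,0,5,0,0.8,0,0,5,0,0.8,0,0,5,0,0.8,0,0,5,0])

```text
clock: 8.4
tool_pos: [0.4389, -0.3495, 0.0195]
ee_rot: [-0.0, -0.633, 0.774, -0.0]
wrist_force: [-0.1, 0.1, 2.3]
finger_gap: 0.445
```

Contact felt (+2.3 N). Open slightly, then rise.

>>> step_arm(targets=[0.5,0,0,5,0,0.45,0,0,5,0,0.38,0,0,5,0,0.38,0,0,5,0,0.38,0,0,5,0,0.38,0,0,-5,0,0.38,0,0,-30,0,0.38,0,0,-80,0,0.38,0,0,-140,0,0.38,0,0,-190,0])

```text
clock: 9.65
tool_pos: [0.4389, -0.3497, 0.2131]
ee_rot: [0.0, -0.633, 0.774, -0.001]
wrist_force: [1.0, -0.3, -0.3]
finger_gap: 0.615
```

```bash
python3 - <<'E'
from h import *
np.set_printoptions(precision=4,suppress=True)
grab('wrist');
s,T=tool(); print(s['clock'],s['tool_pos'],s['ee_rot'],s['joint_pos'],s['finger_gap'])
print(T)
c,K,W=grab('wrist'); cv2.imwrite('pics/w7.png',c)
a=np.load('scene0.npz');b=np.load('side0.npz')
E
```

```text
9.7 [ 0.4403 -0.3514  0.221 ] [ 0.0015 -0.6327  0.7744 -0.0064] [-0.3145 -0.0705 -0.0594  0.0043 -1.5695  1.6847] 0.6171195998639517
[[-0.1993 -0.9799  0.0104  0.4403]
 [-0.9799  0.1993 -0.0079 -0.3514]
 [ 0.0057 -0.0118 -0.9999  0.221 ]
 [ 0.      0.      0.      1.    ]]
```

View pics/w7.png

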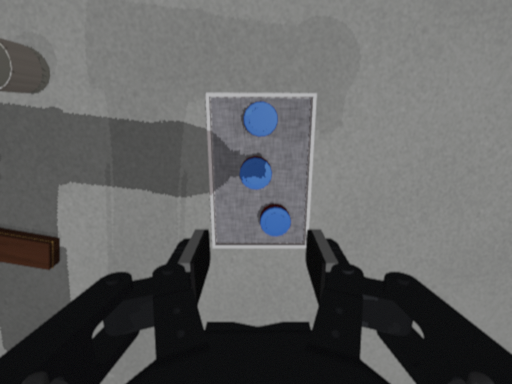

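blue_old stands cap up in the tray at (256,173) between the other two, clear of both. On to the bar.

>>> step_arm(targets=[0.3,-40,8,0,-2,0.3,-100,20,0,-4,0.3,-160,31,0,-7,0.3,-220,43,0,-9,0.3,-280,54,0,-11,0.3,-340,66,0,-13,0.3,-400,77,0,-15,0.3,-460,89,0,-17,0.3,-520,100,0,-19,0.3,-580,112,0,-21])

```text
clock: 11.0
tool_pos: [0.4444, 0.2433, 0.2103]
ee_rot: [-0.001, 0.764, -0.645, 0.0]
wrist_force: [0.1, 0.5, 0.8]
finger_gap: 0.7
```

>>> step_arm(targets=[0.3,-55,11,0,-1,0.3,-105,20,0,-2,0.3,-132,26,0,-2,0.3,-132,26,0,-2,0.3,-132,26,0,-2,0.3,-132,26,0,-2,0.3,-132,26,0,-2,0.3,-132,26,0,-2,0.3,-132,26,0,-2,0.3,-132,26,0,-2])

```text
clock: 12.25
tool_pos: [0.3973, 0.3671, 0.2093]
ee_rot: [0.0, 0.774, -0.633, 0.0]
wrist_force: [-0.4, 0.5, 0.2]
finger_gap: 0.699
```

```bash
python3 - <<'E'
from h import *
np.set_printoptions(precision=4,suppress=True)
s,T=tool(); print(s['clock'],s['tool_pos'],s['joint_pos'],s['joint_velocities'])
print(T)
c,K,W=grab('wrist'); cv2.imwrite('pics/w8.png',c);np.savez('w8.npz',c=c,K=K,W=W,T=T)
E
```

```text
12.25 [0.3973 0.3671 0.2093] [ 1.1176 -0.1188 -0.124   0.0001 -1.5656  0.6539] [ 0.0017  0.0007 -0.0015  0.0017  0.0024 -0.0005]
[[ 0.1994 -0.9799  0.      0.3973]
 [-0.9799 -0.1994 -0.0001  0.3671]
 [ 0.0001 -0.     -1.      0.2093]
 [ 0.      0.      0.      1.    ]]
```

View pics/w8.png

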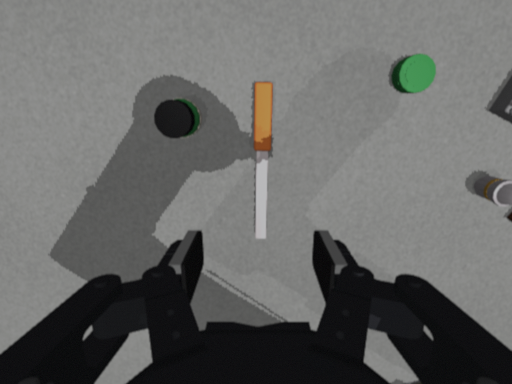

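Bar visible: handle (263,82)–(263,151), blade tip (261,238), jar (178,118). Now measuring it.

```bash
python3 - <<'E'
from h import *
np.set_printoptions(precision=4,suppress=True)
d=np.load('w8.npz');K,W,T,c=d['K'],d['W'],d['T'],d['c']
h=cv2.cvtColor(c,cv2.COLOR_BGR2HSV).astype(int);H,S,V=h[...,0],h[...,1],h[...,2]
m=((H>3)&(H<20)&(S>150)&(V>60)).astype(np.uint8); m[:, :230]=0; m[:,300:]=0
for r in (84,90,100,115,130,140,146,150): 
    x=np.where(m[r])[0]; print('o',r,x.min() if len(x) else 0,x.max() if len(x) else 0)
ys=np.where(m.any(1))[0]; print(ys.min(),ys.max())
for r in (155,165,180,195,210,225,234,237,239,241):
    x=np.where((V[r,245:280]>130)&(S[r,245:280]<40))[0]+245; print('b',r,x.min() if len(x) else 0,x.max() if len(x) else 0, V[r,261])
cv2.imwrite('pics/w8c.png',cv2.resize(c[70:250,215:310],None,fx=3.3,fy=3.3,interpolation=cv2.INTER_CUBIC))
E
```

```text
o 84 255 271
o 90 255 271
o 100 255 271
o 115 255 270
o 130 254 270
o 140 254 270
o 146 254 270
o 150 0 0
83 149
b 155 257 279 126
b 165 245 278 186
b 180 250 279 186
b 195 245 279 186
b 210 247 276 186
b 225 248 279 185
b 234 246 278 185
b 237 252 276 183
b 239 252 279 136
b 241 245 279 128
```

View pics/w8c.png

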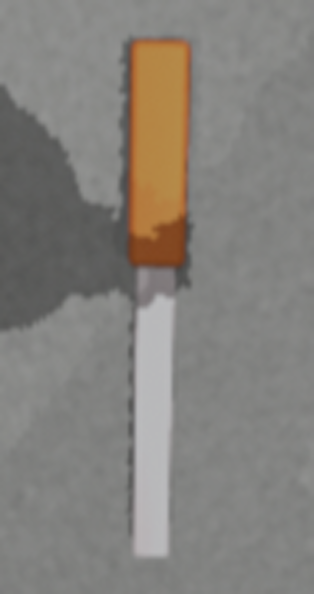

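```bash
python3 - <<'E'
from h import *
np.set_printoptions(precision=4,suppress=True)
d=np.load('w8.npz');K,W,T=d['K'],d['W'],d['T']
r=ray(K,W,263,82.5,.024)[:2]; f=ray(K,W,262,149.8,.024)[:2]; t=ray(K,W,260.8,238.3,.014)[:2]
print(r,f,t,np.linalg.norm(r-f),np.linalg.norm(r-t),np.linalg.norm(f-t))
u=(t-r)/np.linalg.norm(t-r); print('dir',np.degrees(np.arctan2(u[1],u[0]))%360)
o=(r+.05*u + f-.025*u + t-.14*u)/3; print('origin',o)
print('tool y ang',np.degrees(np.arctan2(T[1,1],T[0,1]))%360)
dl=o-T[:2,3]; print(dl@T[:2,0],dl@T[:2,1])
print('jar',ray(K,W,175,118,.045))
# check with scene cams
for n in('scene0','side0'):
    a=np.load(n+'.npz'); print(n,proj(a['K'],a['W'],[*o,.0]),proj(a['K'],a['W'],[*t,.007]))
E
```

```text
[0.4942 0.3809] [0.4232 0.3671] [0.3089 0.3447] 0.07226693434424952 0.1888122147471319 0.11654546445597423
dir 191.04558251064108
origin [0.4464 0.3716]
tool y ang 191.5020301838753
0.0053638140765706116 -0.04895761730490378
jar [0.4404 0.4633 0.045 ]
scene0 [326.6345 156.5379] [293.4692 136.5237]
side0 [231.771  324.1599] [295.981  331.6042]
```

>>> step_arm(targets=[0.3,3,-25,20,0.5,0.3,5.4,-49,60,0.5,0.3,5.4,-49,110,0.5,0.3,5.4,-49,155,0.5,0.3,5.4,-49,180,0.5,0.3,5.4,-49,192,0.5,0.3,5.4,-49,197,0.5,0.3,5.4,-49,197,0.5,0.3,5.4,-49,197,0.5,0.3,5.4,-49,197,0.5])

```text
clock: 13.55
tool_pos: [0.4467, 0.372, 0.0132]
ee_rot: [-0.001, 0.772, -0.636, -0.0]
wrist_force: [0.1, 0.1, -0.2]
finger_gap: 0.702
```

```bash
python3 - <<'E'
from h import *
np.set_printoptions(precision=4,suppress=True)
s,T=tool(); print(s['clock'],s['tool_pos'],s['wrist_force'])
c,K,W=grab('wrist'); cv2.imwrite('pics/w9.png',c)
E
```

```text
13.55 [0.4467 0.372  0.0132] [ 0.1319  0.0825 -0.1683]
```

View pics/w9.png

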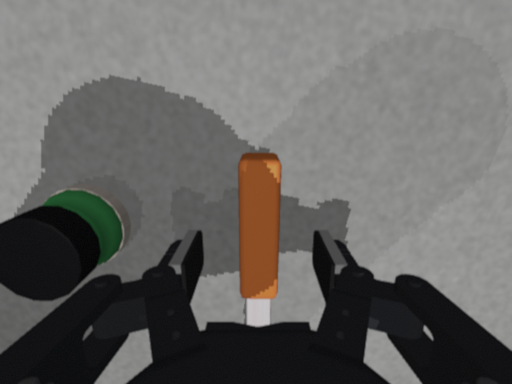

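The handle is centred and the jar clear. Grip and lift.

>>> step_arm(targets=[0.6,0,0,1,0,0.95,0,0,1,0,0.95,0,0,1,0,0.95,0,0,1,0,0.95,0,0,1,0,0.95,0,0,-10,0,0.95,0,0,-40,0,0.95,0,0,-90,0,0.95,0,0,-140,0,0.95,0,0,-170,0], newtons=80)

```text
clock: 14.85
tool_pos: [0.4468, 0.3719, 0.1861]
ee_rot: [-0.002, 0.772, -0.636, 0.0]
wrist_force: [0.7, -0.1, -0.5]
finger_gap: 0.212
```

```bash
python3 - <<'E'
from h import *
np.set_printoptions(precision=4,suppress=True)
for i in range(3): grab('wrist')
s,T=tool(); print(s['clock'],s['tool_pos'],s['wrist_force'],s['finger_gap'],s['joint_pos'])
print(T)
c,K,W=grab('wrist'); cv2.imwrite('pics/w10.png',c)
# target
d=np.array([np.sin(np.radians(13)),np.cos(np.radians(13))]); col=np.array([.526,.002])
g=col-.185*d; print('target start',g); dl=g-T[:2,3]; print('d tool',dl@T[:2,0],dl@T[:2,1], np.degrees(np.arctan2(T[1,1],T[0,1]))%360-77)
E
```

```text
15.0 [0.4468 0.3721 0.1848] [-0.9368  0.1851 -1.7839] 0.21648382216091147 [ 1.0393 -0.0115 -0.0664  0.0003 -1.5121  0.7235]
[[ 0.1909 -0.9816  0.0022  0.4468]
 [-0.9816 -0.1908  0.0031  0.3721]
 [-0.0027 -0.0027 -1.      0.1848]
 [ 0.      0.      0.      1.    ]]
target start [ 0.4844 -0.1783]
d tool 0.5474460808476284 0.06817208856577808 114.0020791197218
```

View pics/w10.png

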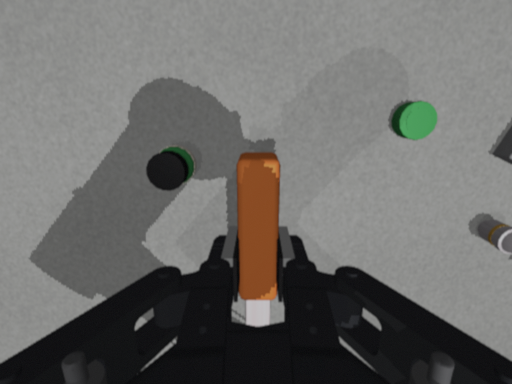

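Bar held squarely. Carry it at height to behind the column.

>>> step_arm(targets=[0.95,30,4,0,10,0.95,85,11,0,20,0.95,140,18,0,30,0.95,195,25,0,40,0.95,250,31,0,50,0.95,305,38,0,60,0.95,360,45,0,70,0.95,415,52,0,80,0.95,470,59,0,90,0.95,520,65,0,100])

```text
clock: 16.3
tool_pos: [0.4809, -0.1531, 0.1808]
ee_rot: [-0.001, -0.006, 1.0, 0.0]
wrist_force: [1.3, 0.4, -0.4]
finger_gap: 0.214
```

```bash
cat > push.py <<'E'
from h import *
np.set_printoptions(precision=4,suppress=True)
def rel():
    s,T=tool(); d=np.array([np.sin(np.radians(13)),np.cos(np.radians(13))]); x=np.array([d[1],-d[0]]); col=np.array([.526,.002])
    p=T[:2,3]-col
    print(s['clock'],'pos',s['tool_pos'],'disp x,y mm',1e3*p@x,1e3*p@d,'yaw err CCW deg',np.degrees(np.arctan2(T[1,1],T[0,1]))-77,'F',s['wrist_force'],s['finger_gap'])
    return s,T,d,x,col
def togo(y):
    s,T,d,x,col=rel(); g=col+y*d; dl=g-T[:2,3]; print('tool dx,dy mm',1e3*dl@T[:2,0],1e3*dl@T[:2,1])
E
python3 - <<'E'
from push import *
for i in range(4): grab('wrist')
togo(-.185)
E
```

```text
16.5 pos [ 0.481  -0.152   0.1807] disp x,y mm -9.224918508512392 -160.14770214420622 yaw err CCW deg 13.919464262443626 F [-0.1702  0.1981 -1.0415] 0.21403853221224522
tool dx,dy mm -2.9755759861765005 -26.341630566520077
```

>>> step_arm(targets=[0.95,-2,-13,0,7,0.95,-3,-26,0,13.9,0.95,-3,-26,10,13.9,0.95,-3,-26,40,13.9,0.95,-3,-26,75,13.9,0.95,-3,-26,105,13.9,0.95,-3,-26,120,13.9,0.95,-3,-26,130,13.9,0.95,-3,-26,130,13.9,0.95,-3,-26,130,13.9])

```text
clock: 17.75
tool_pos: [0.486, -0.1773, 0.0535]
ee_rot: [0.001, 0.112, 0.994, -0.0]
wrist_force: [-0.1, 0.9, -1.7]
finger_gap: 0.214
```

```bash
python3 - <<'E'
from push import *
grab('wrist');grab('wrist')
togo(-.185)
for n in ('wrist','scene','side'):
    c,K,W=grab(n); np.savez(n+'11.npz',c=c,K=K,W=W)
    if n=='scene': c=cv2.resize(c[165:275,180:310],None,fx=6,fy=6,interpolation=cv2.INTER_CUBIC)[:600,:780]
    if n=='side': c=cv2.resize(c[130:230,205:335],None,fx=6,fy=6,interpolation=cv2.INTER_CUBIC)
    cv2.imwrite(f'pics/{n}11.png',c)
E
```

```text
17.85 pos [ 0.4859 -0.1773  0.0534] disp x,y mm 1.2713322099770918 -183.6968516708174 yaw err CCW deg 0.11373971073666667 F [-0.4949 -0.4216 -0.9757] 0.20984428649029427
tool dx,dy mm 1.2739142514762325 -1.3006219843938516
```

View pics/wrist11.png

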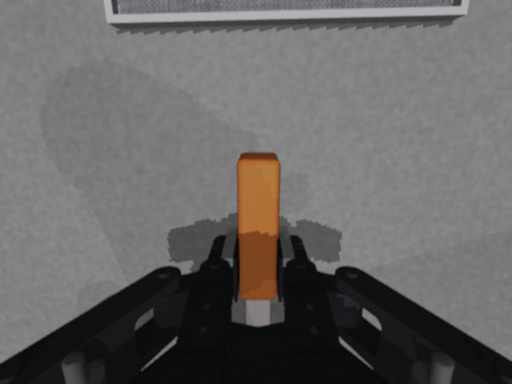

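View pics/scene11.png

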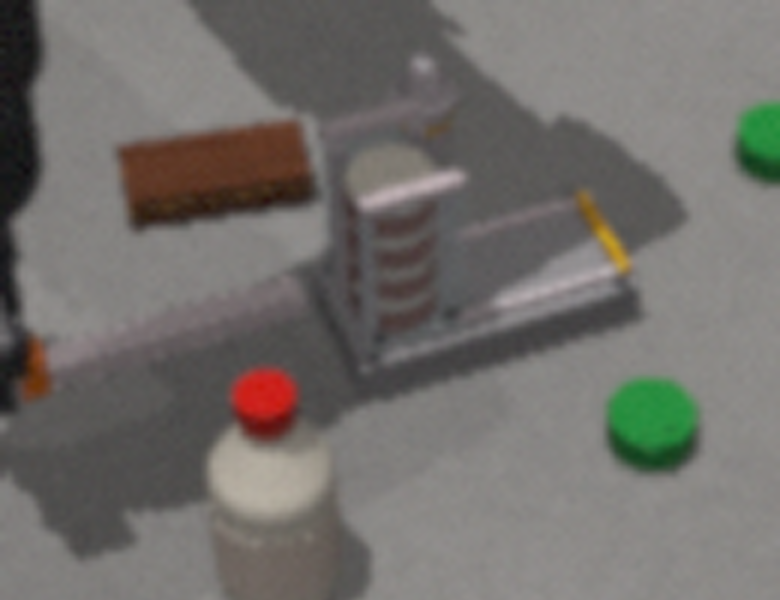

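View pics/side11.png

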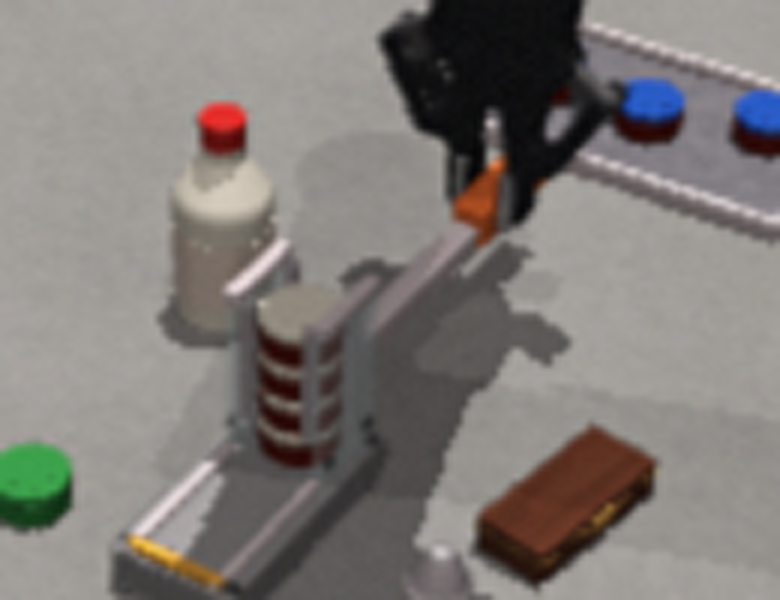

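>>> step_arm(targets=[0.95,1.3,-1,5,0,0.95,1.3,-1,10,0,0.95,1.3,-1,13.5,0,0.95,1.3,-1,13.5,0,0.95,1.3,-1,13.5,0,0.95,1.3,4,13.5,0,0.95,1.3,10,13.5,0,0.95,1.3,16,13.5,0,0.95,1.3,16,13.5,0,0.95,1.3,16,13.5,0])

```text
clock: 19.25
tool_pos: [0.4876, -0.1612, 0.0389]
ee_rot: [0.0, 0.112, 0.994, -0.0]
wrist_force: [0.2, -0.8, 0.0]
finger_gap: 0.216
```

```bash
python3 - <<'E'
from push import *
togo(-.080)
s,T=tool()
t=T[:3,3]+.14*T[:3,1]; 
for n in ('scene','side'):
    c,K,W=grab(n); np.savez(n+'12.npz',c=c,K=K,W=W)
    print(n, 'tip top pred',proj(K,W,t+[0,0,.002]))
    x0,y0=(200,185) if n=='scene' else (230,165)
    c=cv2.resize(c[y0:y0+60,x0:x0+78],None,fx=10,fy=10,interpolation=cv2.INTER_CUBIC)
    cv2.imwrite(f'pics/{n}12.png',c)
E
```

```text
19.25 pos [ 0.4876 -0.1612  0.0389] disp x,y mm -0.6539388437129273 -167.68029822389767 yaw err CCW deg 0.11919464833265181 F [ 0.2491 -0.8274  0.0473] 0.2155728842669007
tool dx,dy mm -0.8363425081052238 87.67874771379601
scene tip top pred [235.6625 214.1401]
side tip top pred [259.7949 193.2592]
```

View pics/scene12.png

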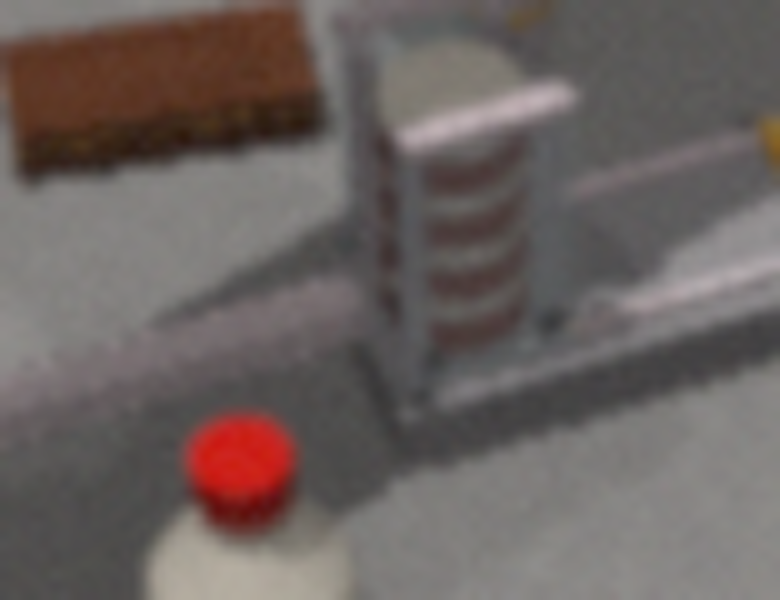

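View pics/side12.png

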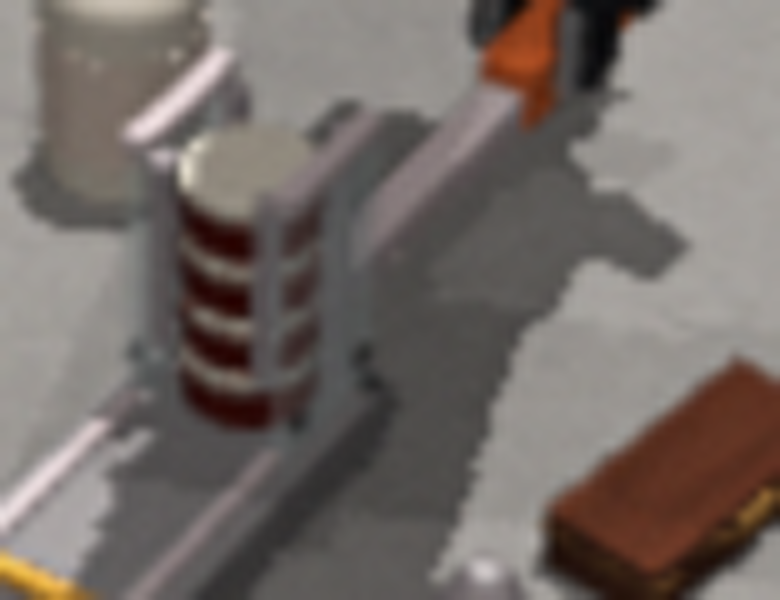

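The tip prediction matches the picture. Advance through the rear gap and start the push.

>>> step_arm(targets=[0.95,-0.5,4,-0.7,0,0.95,-0.8,8,-0.7,0,0.95,-0.8,12,-0.7,0,0.95,-0.8,16,-0.7,0,0.95,-0.8,20,-0.7,0,0.95,-0.8,24,-0.7,0,0.95,-0.8,28,-0.7,0,0.95,-0.8,32,-0.7,0,0.95,-0.8,36,-0.7,0,0.95,-0.8,38,-0.7,0])

```text
clock: 20.6
tool_pos: [0.497, -0.124, 0.0395]
ee_rot: [0.0, 0.112, 0.994, 0.0]
wrist_force: [-0.5, -1.2, -1.0]
finger_gap: 0.21
```

```bash
python3 - <<'E'
from push import *
togo(-.080)
for n in ('scene','side'):
    c,K,W=grab(n)
    x0,y0=(200,170) if n=='scene' else (220,160)
    c=cv2.resize(c[y0:y0+70,x0:x0+91],None,fx=8,fy=8,interpolation=cv2.INTER_CUBIC)
    cv2.imwrite(f'pics/{n}13.png',c)
E
```

```text
20.6 pos [ 0.497  -0.124   0.0395] disp x,y mm 0.07606804169068707 -129.29161535688343 yaw err CCW deg 0.11933736719734611 F [-0.4748 -1.2453 -0.9923] 0.21033410197362276
tool dx,dy mm -0.026596751288838143 49.29166453346972
```

View pics/side13.png

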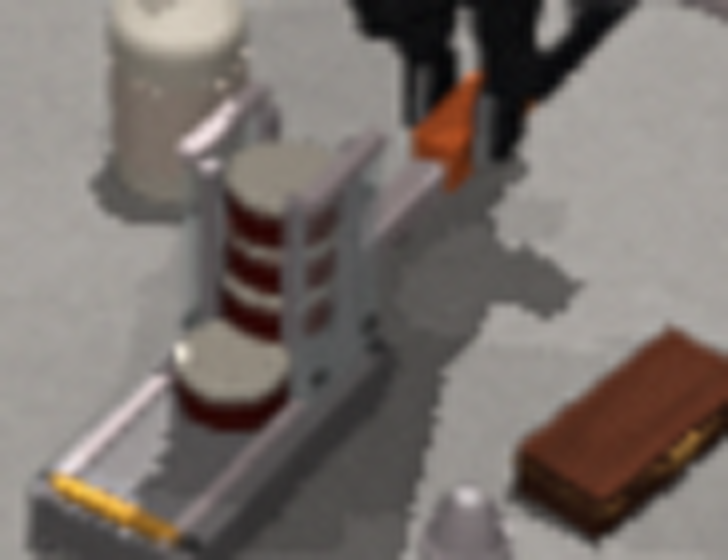

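View pics/scene13.png

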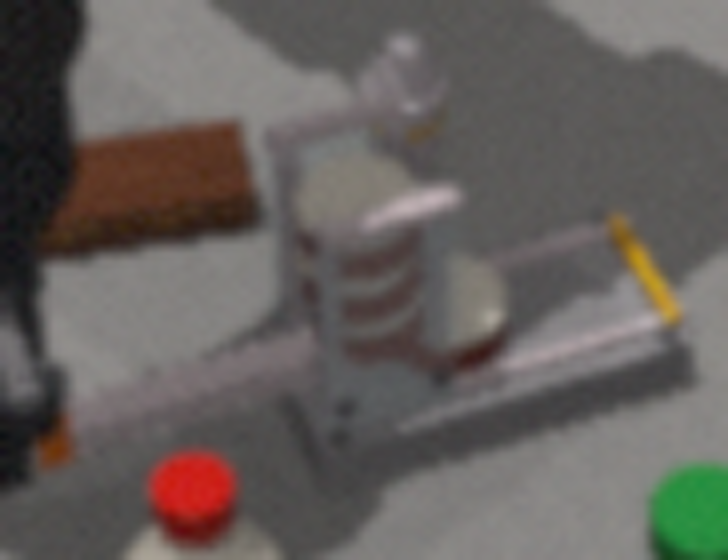

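The lowest mount is sliding out alone, force ~1 N. Push on to just short of the stop, slowing down.

>>> step_arm(targets=[0.95,0,6,0,0,0.95,0,12,0,0,0.95,0,18,0,0,0.95,0,24,0,0,0.95,0,30,0,0,0.95,0,35,0,0,0.95,0,39,0,0,0.95,0,42,0,0,0.95,0,44,0,0,0.95,0,45,0,0])

```text
clock: 21.95
tool_pos: [0.5068, -0.0806, 0.0395]
ee_rot: [-0.0, 0.112, 0.994, -0.0]
wrist_force: [-0.7, -2.0, -3.6]
finger_gap: 0.218
```

```bash
python3 - <<'E'
from push import *
togo(-.080)
for n in ('scene','side'):
    c,K,W=grab(n); np.savez(n+'14.npz',c=c,K=K,W=W)
    x0,y0=(225,180) if n=='scene' else (215,175)
    c=cv2.resize(c[y0:y0+60,x0:x0+78],None,fx=10,fy=10,interpolation=cv2.INTER_CUBIC)
    cv2.imwrite(f'pics/{n}14.png',c)
E
```

```text
21.95 pos [ 0.5068 -0.0806  0.0395] disp x,y mm -0.12374190479403152 -84.79635030612519 yaw err CCW deg 0.10125760242944182 F [-0.67   -2.003  -3.6079] 0.21813733808105573
tool dx,dy mm -0.13221786708302807 4.796123966429606
```

View pics/side14.png

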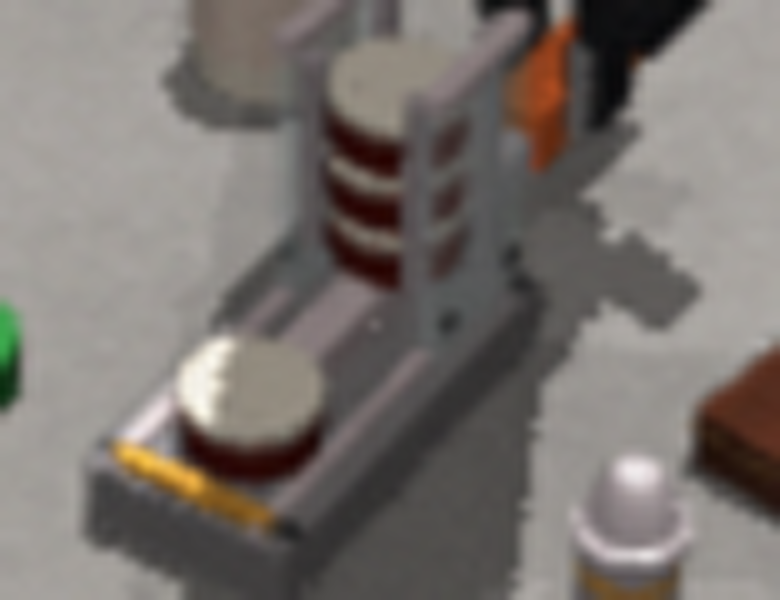

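View pics/scene14.png

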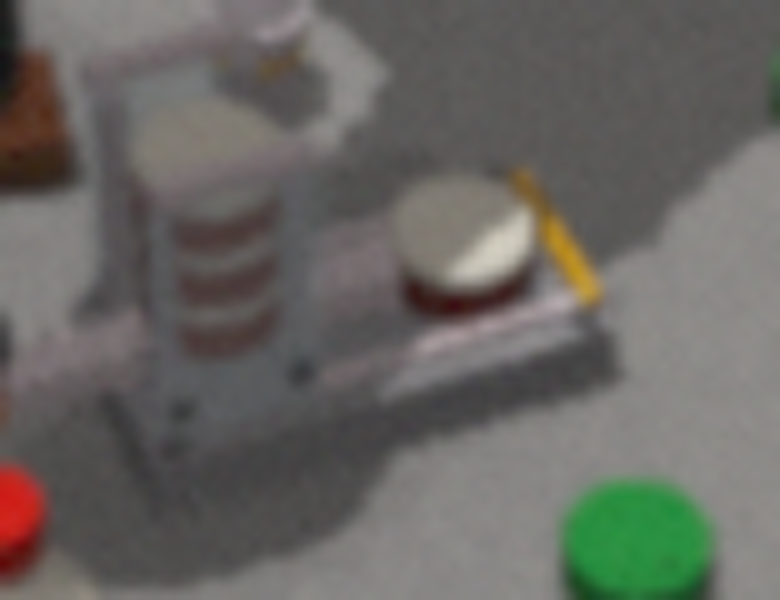

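About 5 mm short of the stop, force 2 N. Creep.

>>> step_arm(targets=[0.95,0,0.5,0,0,0.95,0,1,0,0,0.95,0,1.5,0,0,0.95,0,2,0,0,0.95,0,2.5,0,0,0.95,0,3,0,0,0.95,0,3.5,0,0,0.95,0,4,0,0,0.95,0,4,0,0,0.95,0,4,0,0])

```text
clock: 23.3
tool_pos: [0.5078, -0.0766, 0.0395]
ee_rot: [0.0, 0.112, 0.994, 0.0]
wrist_force: [-0.2, -0.6, -3.3]
finger_gap: 0.213
```

```bash
python3 - <<'E'
from push import *
togo(-.080)
E
```

```text
23.3 pos [ 0.5078 -0.0766  0.0395] disp x,y mm -0.0433425511558203 -80.6978349833276 yaw err CCW deg 0.10884802659259663 F [-0.1787 -0.608  -3.3245] 0.21337916506496835
tool dx,dy mm -0.04466818841989174 0.6977513836842401
```

>>> step_arm(targets=[0.95,0,0.3,0,0,0.95,0,0.6,0,0,0.95,0,0.9,0,0,0.95,0,1.2,0,0,0.95,0,1.5,0,0,0.95,0,1.5,0,0,0.95,0,1.5,0,0,0.95,0,1.5,0,0,0.95,0,1.5,0,0,0.95,0,1.5,0,0])

```text
clock: 24.55
tool_pos: [0.5081, -0.0753, 0.0396]
ee_rot: [-0.0, 0.112, 0.994, -0.0]
wrist_force: [-0.9, -3.5, -3.4]
finger_gap: 0.213
```

```bash
python3 - <<'E'
from push import *
togo(-.080)
for n in ('scene','side'):
    c,K,W=grab(n); np.savez(n+'15.npz',c=c,K=K,W=W)
    x0,y0=(225,180) if n=='scene' else (215,175)
    c=cv2.resize(c[y0:y0+60,x0:x0+78],None,fx=10,fy=10,interpolation=cv2.INTER_CUBIC)
    cv2.imwrite(f'pics/{n}15.png',c)
E
```

```text
24.55 pos [ 0.5081 -0.0753  0.0396] disp x,y mm -0.05578628485266311 -79.35986876658163 yaw err CCW deg 0.10499949998886393 F [-0.8949 -3.5092 -3.398 ] 0.21345933295644814
tool dx,dy mm -0.054613101454987524 -0.6402323723325309
```

View pics/side15.png

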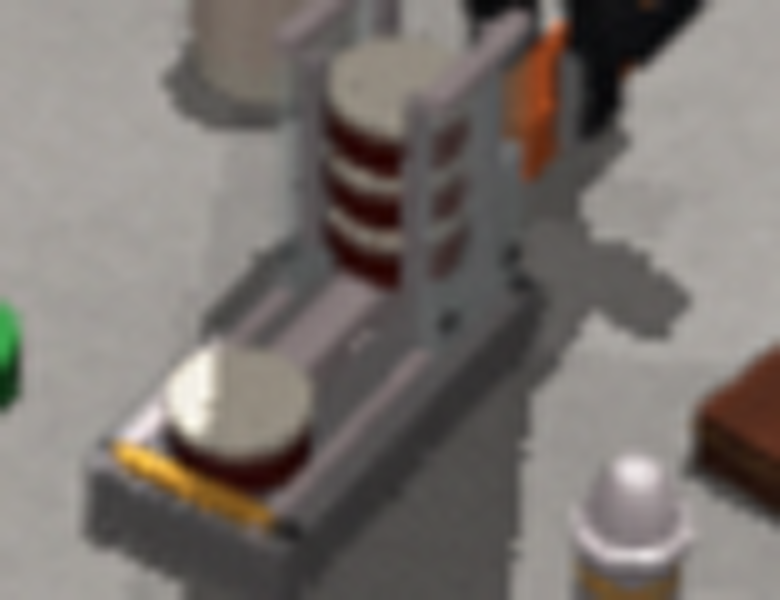

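View pics/scene15.png

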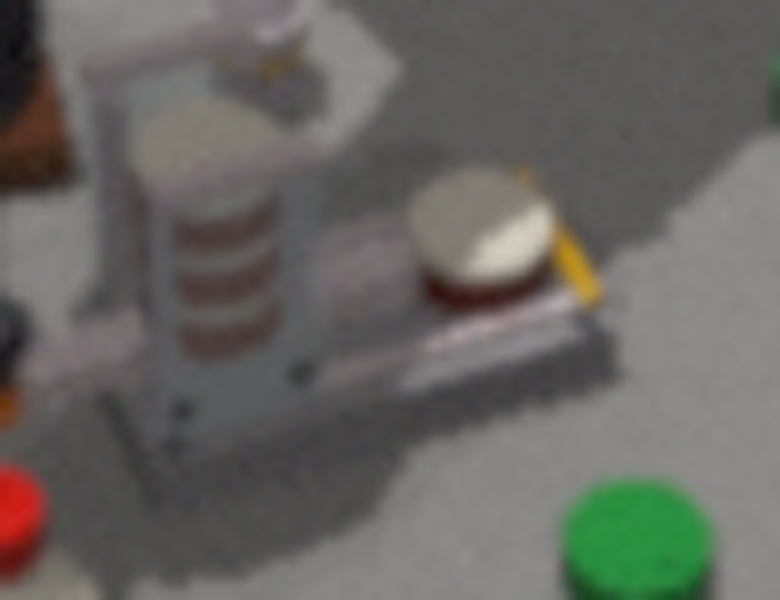

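>>> step_arm(targets=[0.95,0,0.3,0,0,0.95,0,0.6,0,0,0.95,0,0.9,0,0,0.95,0,1.2,0,0,0.95,0,1.5,0,0,0.95,0,1.5,0,0,0.95,0,1.5,0,0,0.95,0,1.5,0,0,0.95,0,1.5,0,0,0.95,0,1.5,0,0])

```text
clock: 25.9
tool_pos: [0.5081, -0.075, 0.0397]
ee_rot: [-0.0, 0.113, 0.994, -0.001]
wrist_force: [-1.5, -8.5, -2.3]
finger_gap: 0.217
```

```bash
python3 - <<'E'
from push import *
togo(-.080)
E
```

```text
25.9 pos [ 0.5081 -0.075   0.0397] disp x,y mm -0.16284295219987943 -79.08866795864195 yaw err CCW deg 0.07818928486072707 F [-1.4747 -8.4798 -2.2959] 0.21719346546302548
tool dx,dy mm -0.16160034441858434 -0.9115507227671591
```

The mount is firm against the stop (8.5 N, the arm no longer advancing). Draw the bar straight back.

>>> step_arm(targets=[0.95,0,-4,0,0,0.95,0,-12,0,0,0.95,0,-22,0,0,0.95,0,-33,0,0,0.95,0,-45,0,0,0.95,0,-57,0,0,0.95,0,-70,0,0,0.95,0,-83,0,0,0.95,0,-96,0,0,0.95,0,-108,0,0])

```text
clock: 27.15
tool_pos: [0.4843, -0.18, 0.0398]
ee_rot: [0.0, 0.112, 0.994, -0.0]
wrist_force: [-1.0, 0.1, -1.8]
finger_gap: 0.215
```

```bash
python3 - <<'E'
from push import *
grab('wrist');grab('wrist')
togo(-.180)
for n in ('scene','side'):
    c,K,W=grab(n); np.savez(n+'16.npz',c=c,K=K,W=W)
    x0,y0=(200,170) if n=='scene' else (210,165)
    c=cv2.resize(c[y0:y0+75,x0:x0+97],None,fx=8,fy=8,interpolation=cv2.INTER_CUBIC)
    cv2.imwrite(f'pics/{n}16.png',c)
E
```

```text
27.25 pos [ 0.4841 -0.1802  0.0396] disp x,y mm 0.1471403829174334 -186.93636366654363 yaw err CCW deg 0.0286522061755079 F [-0.5742  0.2847 -1.3196] 0.21365892301119505
tool dx,dy mm 0.14367155977219676 6.936436065757316
```

View pics/side16.png

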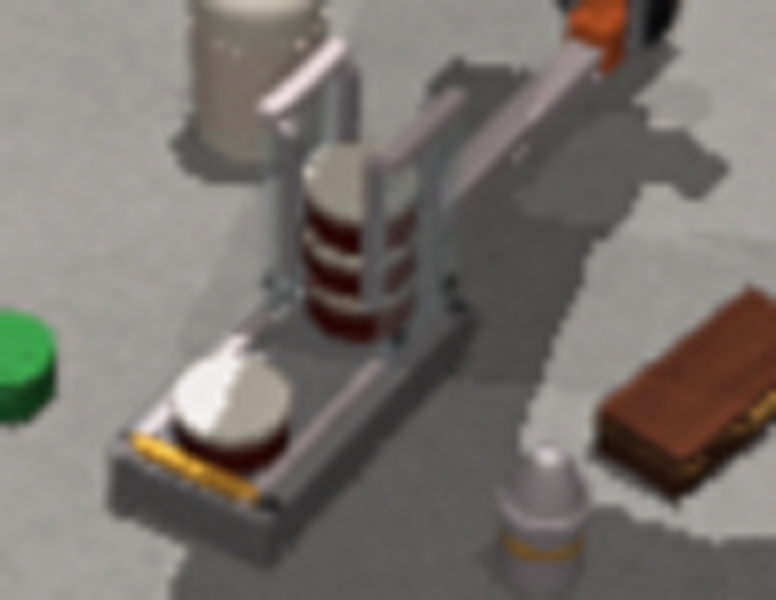

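View pics/scene16.png

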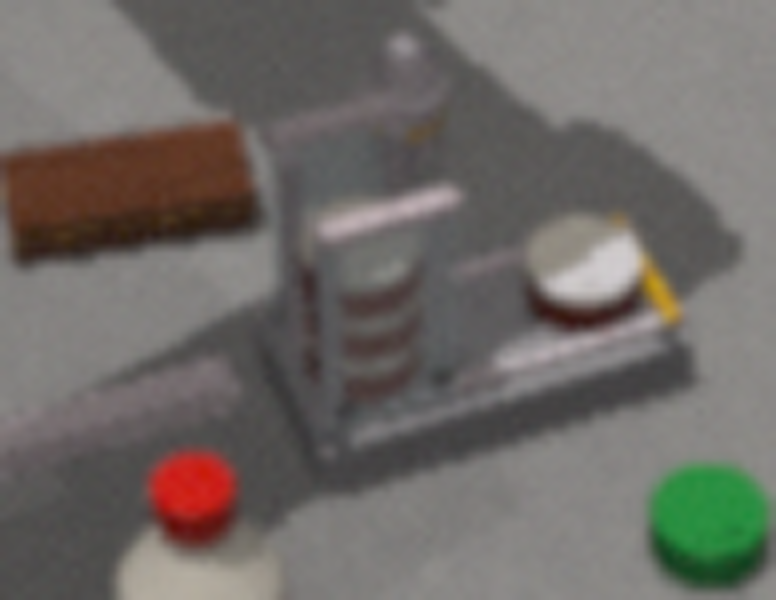

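The rest of the stack has dropped onto the deck and white_1 stays at the stop. Now carry the bar back, high, to the open bench where it lay.

>>> step_arm(targets=[0.95,0,-4,-40,0,0.95,0,-4,-95,0,0.95,0,-4,-140,0,0.95,5,15,-150,-8,0.95,21,67,-150,-18,0.95,37,119,-150,-28,0.95,53,171,-150,-38,0.95,69,223,-150,-48,0.95,85,275,-150,-58,0.95,101,327,-150,-68])

```text
clock: 28.6
tool_pos: [0.4583, 0.1645, 0.1899]
ee_rot: [0.0, -0.466, 0.885, 0.0]
wrist_force: [0.9, -0.0, -1.0]
finger_gap: 0.218
```

```bash
cat > lay.py <<'E'
from h import *
np.set_printoptions(precision=4,suppress=True)
s,T=tool(); g=np.array([.4464,.372]); dl=g-T[:2,3]
print(s['clock'],s['tool_pos'],s['finger_gap'],s['wrist_force'],s['joint_velocities']); print('dxy',1e3*dl@T[:2,0],1e3*dl@T[:2,1],'spin',-(191-np.degrees(np.arctan2(T[1,1],T[0,1]))%360)); print(T[2])
E
python3 -c "
from h import *
for i in range(3): grab('wrist')
import lay"
```

```text
28.75 [0.4582 0.1647 0.1892] 0.21633856937390708 [-0.0414 -0.4158 -1.1352] [-0.0519 -0.0157 -0.0083  0.0102 -0.0074 -0.0154]
dxy -163.87051355321103 127.4557060729688 spin -45.615965539235816
[ 0.0005  0.0004 -1.      0.1892]
```

>>> step_arm(targets=[0.95,-35,27,0,-9,0.95,-80,62,0,-18,0.95,-120,93,0,-27,0.95,-150,117,0,-36,0.95,-164,127,0,-45.6,0.95,-164,127,25,-45.6,0.95,-164,127,70,-45.6,0.95,-164,127,115,-45.6,0.95,-164,127,145,-45.6,0.95,-164,127,155,-45.6])

```text
clock: 30.0
tool_pos: [0.4481, 0.3679, 0.0324]
ee_rot: [0.002, 0.77, -0.639, 0.0]
wrist_force: [-0.3, -0.0, -1.3]
finger_gap: 0.215
```

```bash
python3 -c "
from h import *
for i in range(3): grab('wrist')
import lay
c,K,W=grab('wrist'); cv2.imwrite('pics/w17.png',c)
c,K,W=grab('side'); cv2.imwrite('pics/s17.png',cv2.resize(c[284:384,170:330],None,fx=5,fy=5))"
```

```text
30.15 [0.4491 0.3695 0.0355] 0.21485608166437886 [0.1777 0.5601 0.0656] [ 0.0049 -0.0146  0.0226  0.0048 -0.0034  0.0012]
dxy -3.004689338873175 2.2315127443009803 spin -0.32158374757091224
[-0.0002 -0.0011 -1.      0.0355]
```

View pics/w17.png

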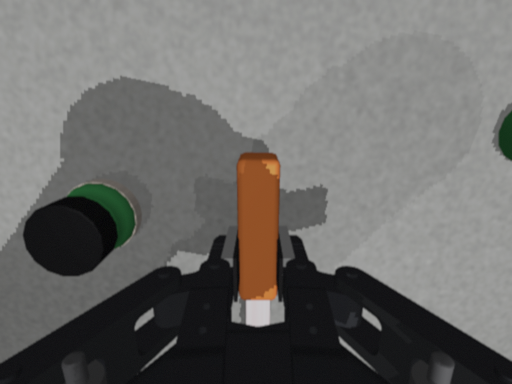

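View pics/s17.png

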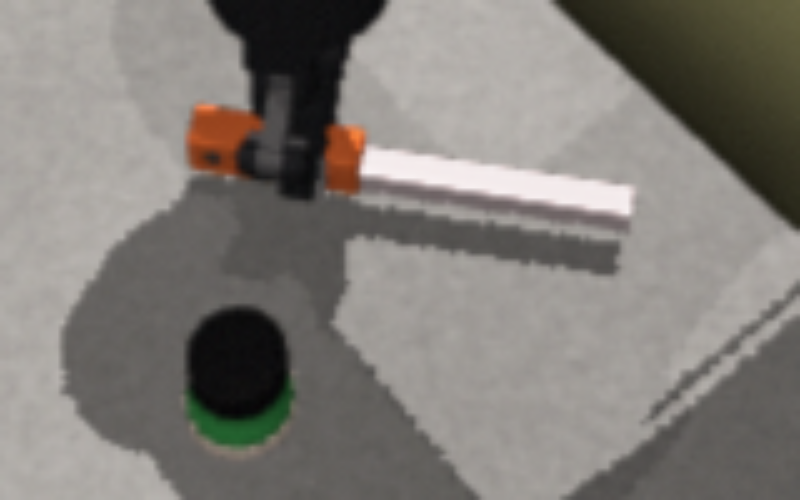

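>>> step_arm(targets=[0.95,0,0,5,0,0.95,0,0,10,0,0.95,0,0,14,0,0.95,0,0,17,0,0.95,0,0,19,0,0.95,0,0,20,0,0.95,0,0,21,0,0.95,0,0,21.5,0,0.95,0,0,21.5,0,0.95,0,0,21.5,0])

```text
clock: 31.5
tool_pos: [0.4486, 0.3695, 0.0131]
ee_rot: [-0.0, 0.77, -0.638, 0.0]
wrist_force: [-0.2, -0.3, -2.0]
finger_gap: 0.211
```

>>> step_arm(targets=[0.95,0,0,0.3,0,0.95,0,0,0.6,0,0.95,0,0,0.9,0,0.95,0,0,1.2,0,0.95,0,0,1.2,0,0.95,0,0,1.2,0,0.95,0,0,1.2,0,0.95,0,0,1.2,0,0.95,0,0,1.2,0,0.95,0,0,1.2,0])

```text
clock: 32.75
tool_pos: [0.4486, 0.3694, 0.0118]
ee_rot: [0.0, 0.77, -0.638, 0.0]
wrist_force: [-0.1, -0.4, -0.8]
finger_gap: 0.217
```

>>> step_arm(targets=[0.95,0,0,0.3,0,0.95,0,0,0.6,0,0.95,0,0,0.8,0,0.95,0,0,0.8,0,0.95,0,0,0.8,0,0.95,0,0,0.8,0,0.95,0,0,0.8,0,0.95,0,0,0.8,0,0.95,0,0,0.8,0,0.95,0,0,0.8,0])

```text
clock: 34.0
tool_pos: [0.4486, 0.3694, 0.0115]
ee_rot: [-0.0, 0.77, -0.638, 0.0]
wrist_force: [-2.9, -0.7, 5.6]
finger_gap: 0.211
```

On the bench (+5.6 N). Release and rise.

>>> step_arm(targets=[0.8,0,0,0,0,0.6,0,0,0,0,0.4,0,0,0,0,0.35,0,0,0,0,0.35,0,0,0,0,0.35,0,0,-10,0,0.35,0,0,-40,0,0.35,0,0,-90,0,0.35,0,0,-140,0,0.35,0,0,-180,0])

```text
clock: 35.25
tool_pos: [0.4489, 0.3695, 0.1945]
ee_rot: [-0.001, 0.77, -0.638, 0.0]
wrist_force: [0.0, -0.2, 0.0]
finger_gap: 0.651
```

```bash
python3 - <<'E'
from h import *
for i in range(3): grab('wrist')
s,T=tool(); print(s['clock'],s['tool_pos'],s['finger_gap'])
for n in ('wrist','scene','side'):
    c,K,W=grab(n); cv2.imwrite(f'pics/{n}18.png',c); np.savez(n+'18.npz',c=c,K=K,W=W)
E
```

```text
35.4 [0.44941929 0.37024655 0.19498152] 0.6507526849085961
```

View pics/wrist18.png

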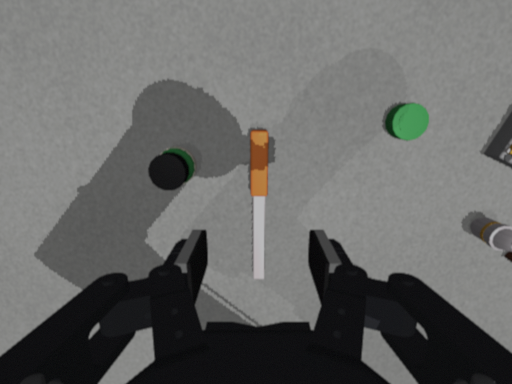

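View pics/scene18.png

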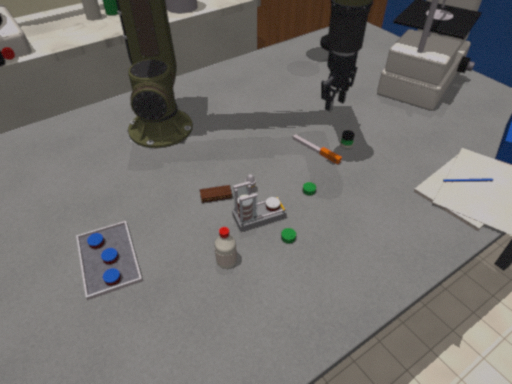

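View pics/side18.png

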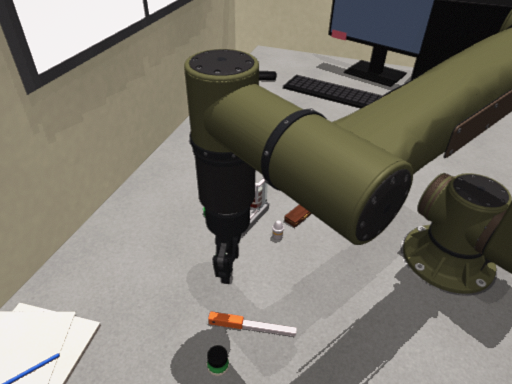

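Bar flat on the bench, bystanders unmoved in view. One close check of white_1 at the stop from above.

>>> step_arm(targets=[0.35,20,-2,-20,10.5,0.35,55,-5,-40,21,0.35,90,-8,-40,31.5,0.35,130,-12,-40,42,0.35,170,-15,-40,52.5,0.35,210,-19,-40,63,0.35,245,-22,-40,73.5,0.35,270,-25,-40,84,0.35,292,-27,-40,94.5,0.35,292,-27,-40,105])

```text
clock: 36.8
tool_pos: [0.5292, 0.086, 0.2297]
ee_rot: [-0.001, 0.041, 0.999, -0.001]
wrist_force: [0.5, 0.3, 0.1]
finger_gap: 0.649
```

```bash
python3 - <<'E'
from h import *
for i in range(4): grab('wrist')
s,T=tool(); print(s['clock'],s['tool_pos'])
c,K,W=grab('wrist'); np.savez('w19.npz',c=c,K=K,W=W,T=T); cv2.imwrite('pics/w19.png',c)
u,v=proj(K,W,[.5418,.07,.04]); u,v=int(u),int(v); print(u,v)
cv2.imwrite('pics/w19c.png',cv2.resize(c[max(0,v-70):v+55,u-60:u+60],None,fx=4.8,fy=4.8,interpolation=cv2.INTER_CUBIC))
E
```

```text
37.0 [0.52905028 0.08750693 0.23019538]
245 156
```

View pics/w19c.png

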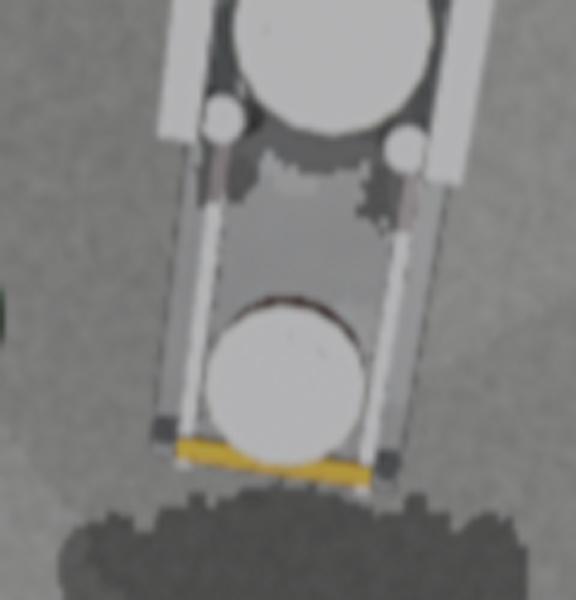

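View pics/w19.png

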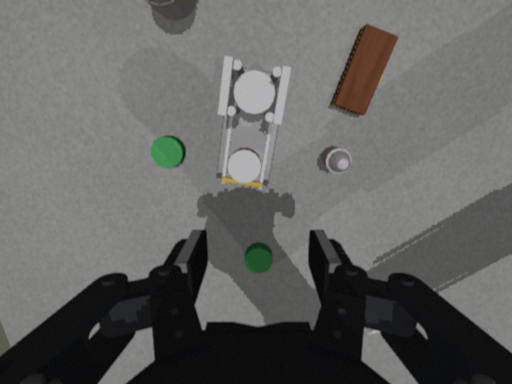

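```bash
python3 - <<'E'
from h import *
np.set_printoptions(precision=4,suppress=True)
d=np.array([np.sin(np.radians(13)),np.cos(np.radians(13))])
a=np.load('w19.npz');K,W=a['K'],a['W']
f=lambda x,y,z:ray(K,W,185+(x+.5)/4.8-.5,86+(y+.5)/4.8-.5,z)[:2]
w=f(285,385,.045); st=(f(180,440,.031)+f(372,468,.031))/2
print('white_1',w,'stop inner face',st,'gap centre-stop',(st-w)@d)
b=np.load('w2.npz');K2,W2=b['K'],b['W'];g=lambda x,y,z:ray(K2,W2,195+(x+.5)/4-.5,50+(y+.5)/4-.5,z)[:2]
w2=g(204,455,.045); s2=(g(125,517,.031)+g(285,517,.031))/2
print('blue_old before',w2,(s2-w2)@d)
for n in ('scene','side'):
    p=np.load(n+'0.npz')['c'];q=np.load(n+'18.npz')['c']
    for nm,lo,hi in (('red',(0,180,100),(4,255,255)),('green',(45,120,50),(80,255,255)),('brown',(5,100,30),(14,200,110))):
        for im in (p,q):
            m=cv2.inRange(cv2.cvtColor(im,cv2.COLOR_BGR2HSV),lo,hi); k,l,s,c=cv2.connectedComponentsWithStats(m)
            print(n,nm,[tuple(c[j].round(1)) for j in range(1,k) if s[j,4]>25 and 120<c[j][1]])
E
```

```text
white_1 [0.5438 0.0794] stop inner face [0.5484 0.1   ] gap centre-stop 0.021115220966477506
blue_old before [0.5431 0.0771] 0.022595687367130145
scene red [(np.float64(223.6), np.float64(231.3))]
scene red [(np.float64(223.5), np.float64(231.2))]
scene green [(np.float64(346.5), np.float64(142.0)), (np.float64(309.2), np.float64(188.2)), (np.float64(288.3), np.float64(235.0))]
scene green [(np.float64(346.7), np.float64(142.0)), (np.float64(309.1), np.float64(188.2)), (np.float64(288.2), np.float64(235.1))]
scene brown [(np.float64(330.4), np.float64(157.9)), (np.float64(215.3), np.float64(193.1))]
scene brown [(np.float64(330.3), np.float64(158.5)), (np.float64(215.4), np.float64(193.1))]
side red [(np.float64(241.9), np.float64(149.7))]
side red []
side green [(np.float64(209.6), np.float64(210.2)), (np.float64(220.9), np.float64(260.5)), (np.float64(217.9), np.float64(368.2))]
side green [(np.float64(218.1), np.float64(368.0))]
side brown [(np.float64(298.5), np.float64(213.5))]
side brown [(np.float64(295.7), np.float64(216.3))]
```

```bash
python3 - <<'E'
from h import *
for n,(x0,y0,x1,y1) in (('scene',(262,192,290,216)),('side',(228,200,252,232))):
    ims=[np.load(f'{n}{i}.npz')['c'] for i in ('15','16')]
    P=[cv2.GaussianBlur(cv2.cvtColor(i,cv2.COLOR_BGR2GRAY)[y0:y1,x0:x1].astype(np.float32),(0,0),.8) for i in ims]
    # dark-red body mask centroid, insensitive to shadow
    for im in ims:
        r=im[y0:y1,x0:x1].astype(int); m=(r[...,2]-r[...,1]>25)&(r[...,1]<70); ys,xs=np.where(m); print(n,len(xs),xs.mean()+x0,ys.mean()+y0)
    print(cv2.phaseCorrelate(P[0],P[1],cv2.createHanningWindow(P[0].shape[::-1],cv2.CV_32F)))
a=np.load('side0.npz');b=np.load('side16.npz');d=np.array([np.sin(np.radians(13)),np.cos(np.radians(13))])
c=np.array([.526,.002])
for n in('scene','side'):
    q=np.load(n+'16.npz'); print(n,'px per 1mm',proj(q['K'],q['W'],[*(c+.081*d),.035])-proj(q['K'],q['W'],[*(c+.08*d),.035]))
E
```

```text
scene 13 271.61538461538464 209.15384615384616
scene 11 271.27272727272725 209.0909090909091
((-0.26203767902498143, -0.17308343282932448), 0.8349013606707255)
side 34 240.76470588235293 218.14705882352942
side 36 241.97222222222223 216.58333333333334
((0.4416467013523242, -0.03296299362195043), 0.8153138570487499)
scene px per 1mm [ 0.33378793 -0.09971144]
side px per 1mm [-0.20761394  0.2111452 ]
```

White_1's centre is 21 ± 1 mm from the stop face, where 20 mm would be touching. That's ambiguous, so I'll take a close look from above the stop.

>>> step_arm(targets=[0.35,-10,30,0,4,0.35,-20,65,20,8.3,0.35,-30,94,50,8.3,0.35,-30,94,85,8.3,0.35,-30,94,120,8.3,0.35,-30,94,140,8.3,0.35,-30,94,140,8.3,0.35,-30,94,140,8.3,0.35,-30,94,140,8.3,0.35,-30,94,140,8.3])

```text
clock: 38.3
tool_pos: [0.5667, 0.1792, 0.0921]
ee_rot: [0.001, 0.11, 0.994, 0.001]
wrist_force: [0.2, -0.1, -0.4]
finger_gap: 0.649
```

```bash
python3 - <<'E'
from h import *
s,T=tool(); print(s['clock'],s['tool_pos'])
c,K,W=grab('wrist'); np.savez('w20.npz',c=c,K=K,W=W,T=T)
u,v=proj(K,W,[.547,.095,.035]); u,v=int(u),int(v); print(u,v)
y0=max(0,v-60);print(y0,u-60)
cv2.imwrite('pics/w20c.png',cv2.resize(c[y0:y0+95,u-60:u+60],None,fx=6,fy=6,interpolation=cv2.INTER_CUBIC))
E
```

```text
38.3 [0.56666729 0.17922858 0.09211496]
258 83
23 198
```

View pics/w20c.png

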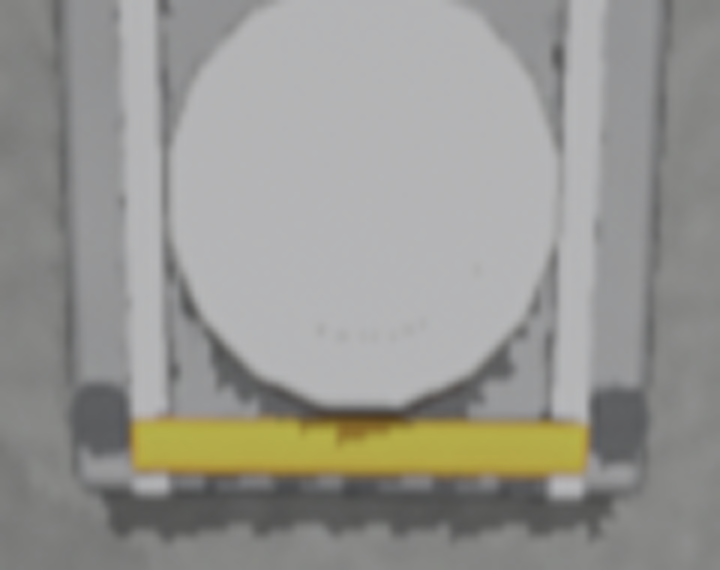

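```bash
python3 - <<'E'
from h import *
a=np.load('w20.npz');K,W=a['K'],a['W'];c=a['c']
d=np.array([np.sin(np.radians(13)),np.cos(np.radians(13))])
f=lambda x,y,z:ray(K,W,198+(x+.5)/6-.5,23+(y+.5)/6-.5,z)[:2]
print('cap',f(360,409,.045)@d,'stop top',f(360,420,.031)@d, 'diff mm',1e3*(f(360,420,.031)-f(360,409,.045))@d,'px/mm at stop',1/1e3/((f(360,421,.031)-f(360,420,.031))@d))
for r in range(86,97): print(r,c[r,256:260].mean(0).round())
print('cam along d',(W[:2,3]-[.526,.002])@d,W[2,3])
E
```

```text
cap 0.22028114536672408 stop top 0.22067491991208232 diff mm 0.3937745453582432 px/mm at stop 9.573755362774286
86 [182. 181. 180.]
87 [182. 181. 181.]
88 [182. 180. 180.]
89 [173. 172. 172.]
90 [141. 140. 141.]
91 [83. 86. 90.]
92 [41. 66. 84.]
93 [ 39.  90. 116.]
94 [ 44. 107. 136.]
95 [ 50. 126. 149.]
96 [ 64. 152. 166.]
cam along d 0.10978333533229905 0.22674478299975376
```

```bash
python3 -c "
from bench import arm
print(arm.observe()['wrist_force']); print(arm.job_done())"
```

```text
[-0.77829446 -0.03095602 -0.13104473]
the job is handed in; nothing more can be done
None
```

The job is done and handed in at about 38 s of the 72 s allowed.

- **Examined mount:** I lifted blue_old off the stop and set it down cap up in the middle of the tray. It touched down at 2.3 N before I let go, and it stands clear of the other two blue mounts.
- **White mount and stack:** I pushed white_1 along the run-out with the bar until it met the yellow stop. The force rose from about 3.5 to 8.5 N while the arm stopped advancing. After I drew the bar back out, the other three mounts dropped onto the deck.
- **Push bar:** it lies flat on the open bench where it was at the start, and the arm was touching nothing at hand-in.

**Last checks:**
- **Bottle, jar, slide case:** before and after positions in the scene camera agree to within 0.2 pixels.
- **Objective and tray mounts:** I compared these only by eye and saw no change.
- **Side camera:** the arm hid part of that view, so the bottle could not be rechecked there. Its slide-case reading shifted by about 3 pixels, which the scene camera did not confirm; the arm probably covered part of the case.
- **White_1 at the stop:** a first wrist view put its centre 21 mm from the stop, where 20 mm means touching. A close view gave an apparent gap of about 0.4 mm. That is within the measuring error, so I took it as touching, given the force reading. A tiny rebound cannot be ruled out.

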